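# Clear the inspection plate and present the ball dish to the camera

## Robot

A 6-joint arm with a two-finger parallel gripper is mounted at the origin on the work surface. World frame = base frame: x ahead of the robot, y to its left, z up, the work surface at z = 0. Lengths are in mm, angles in degrees, forces in N, time in s.
With the tool pointing down it reaches from about 350 to 850 mm from the base axis. Payload 8.1 kg.
Tool frame: the origin (TCP) lies on the mounting face of the last link; the fingertips stand 173 mm ahead of it and the grasp point (between the pads) lies 155 mm ahead of it; z points along the fingers, y is the direction in which the jaws open and shut (so a half turn about z gives the same grasp; the last joint's range is limited). The gripper opens to 85 mm and grips with 20 to 120 N. Pads are 22 mm wide; open, the fingers measure 114 mm over their backs; the gripper's body (76 mm by 85 mm) begins 54 mm behind the grasp point. The pads swing forward as they close: fully open they stand 13 mm farther back than shut.
Start: joints at [68.904, 7.471, 85.268, -0, 87.261, -4.893], TCP at [167.406, 576.179, 404.692] pointing down, gripper open.
Joint ranges: [-169.43, 169.43], [-51.17, 129.36], [1.28, 143.12], [-76.62, 256.62], [0, 156.53], [-152.29, 152.29]. Speed limits (degrees/s): [136.94, 136.94, 159.86, 180, 180, 180].

## Interface

Orientations are given as [roll, pitch, yaw] about the fixed x, y, z axes, in that order (R = Rz(yaw) Ry(pitch) Rx(roll)).
In Python, from bench import * gives the robot as it stands.
- The arm moves only by the tool arm_command, never from a script. Its argument "plan" is a list of rows, each an object of numbers: "jaw": the closure, from 0 (fully open) to 1 (shut); "dx", "dy", "dz": the shift along the tool's x, y, z in mm; "wx", "wy", "wz": the turn, a rotation vector about the tool's x, y, z in rad. A call has 1 to 12 rows; each row is the pose to reach, as a shift and turn from the pose commanded when the call began, along the tool's axes at that moment; what a row does not reach only later rows make up. A row lasts 1/10 s, in which the tool goes at most 50 mm and 8.59 degrees, less where a joint would pass 70% of its speed; a pose out of reach is approached as far as the arm can. A call with a gripper value outside its range is refused whole. The fingers move at their own pace and stop on an object; "squeeze" is the grip in N (left out, the last holds). Time passes only in rows, so rows that repeat a pose let the fingers close. It gives the time, the measured TCP pose, the force and the opening at its end, in the units of the state.
- sense(): the state, without advancing time (a new reading comes with each control period).
- snapshot(name): name is "side" or "top"; returns a dict with "pixels" (384x512x3 uint8, red, green, blue), "fx", "fy", "cx", "cy" (pixels), "k1" (the pictures are not rectified: a ray, as slopes to the right and down, at radius r is drawn at 1 + k1 r^2 times it, then the intrinsics apply), "extrinsics" (4x4, takes a point from camera to world coordinates). Camera axes: x right, y up, looking along -z (the intrinsics and any distortion apply to the point x, -y, -z); pixel columns grow to the right and rows downward; lengths in mm; the calibration is good to about 2 mm. A picture is of the moment at which its call begins. There is no depth.
- hand_in(): hands the job in, once; it reports no verdict.
Trained networks look in the newest picture that a camera, given by its name, has taken for a name from the list of things; names that differ only in an ending like _2 or _b are one class to them, and where a whole thing is asked for, a point or a joint stands for the part that bears it (a point fixed in the world has none). Each returns a list of dicts, best first, with "score" (0 to 1); they miss things now and then, are a little off and sometimes report something else, mostly with a low value. They report only what shows in the picture. A call takes as long as a camera call.
- recognise(camera, target): "box" ([left, top, width, height] in pixels, round what is visible of it).
- pinpoint(camera, target): "pixel" ([column, row] in pixels: a listed point, or the origin of a listed thing).
The state is a dict: "time": time; "joint_pos": joint angles; "qd": joint speeds; "joint_efforts": joint torques, N m; "tool_pos": TCP position; "tcp_rot": TCP orientation; "ft_force": force on the tool from outside, world axes, zero at the start; "wrist_torque": the same for the moment, N m; "finger_gap": finger opening in mm.
Only numpy, scipy, OpenCV 4.12 (cv2) and the standard library are available. Lean on these libraries where they do the work, as an engineer would, in place of code of your own. Each camera call takes 0.05 s, during which the arm holds its last target.

## Task

With the scraper block, not with the gripper itself, sweep all four steel chips off the raised inspection plate into the catch tray along its side, then stand the scraper on the bench clear of the plate and tray. Then lift the ball dish by its bail, turn it a quarter turn so that its pouring lip points straight at the small camera, and hold it level about 5 cm above the middle of the plate, keeping the loose ball at the dish's centre all the while and leaving the other things on the bench where they are. Finish while still holding the dish there: do not set it down or let go.

Things in the scene. Friction and masses are not known exactly. Their poses are not given: they have to be found in the camera images.
- plate: Fixed inspection fixture: a raised flat metal plate 140 x 140 mm, top 25 mm above the bench. Origin on the bench under the plate's centre, z up; its edges run along x and y. An open sheet-steel catch tray runs along the -y edge and a small black camera on a post stands beyond the +x edge, away from the robot.
- plate_top (a point): Centre of the plate's top surface, 25 mm above the bench; axes as the plate's.
- tray_middle (a point): Centre of the catch tray's floor, 104 mm from the plate's centre along the plate's -y, 4 mm above the bench. Inside, the tray is 160 mm along the plate's x and 65 mm across (70 to 135 mm from the plate's centre); its walls are 30 mm high, with none on the plate's side.
- camera_lens (a point): Front of the small camera's lens, 103 mm from the plate's centre along the plate's +x, 75 mm above the bench. The camera looks back at the plate's middle; its body is 30 mm wide, reaches 90 mm above the bench and 150 mm from the plate's centre.
- scraper: Loose scraper block, about 0.25 kg, standing on the bench: steel bar 130 mm (x) x 20 mm (y) x 16 mm high, with a wooden grip ridge 64 mm (x) x 16 mm (y) on top of it reaching to 57 mm above the underside. Origin at the centre of its underside, x along the bar. Grip the ridge across y, about 38 mm above the underside.
- dish: Loose steel dish, about 0.3 kg: round, 120 mm across, rim 27 mm high, inside a cone sloping 7 degrees down to the centre (8 mm above the underside). Origin: centre of its underside, z up. A rigid bail stands on the rim at y = +-62 mm and crosses above the centre. A pouring lip 24 mm wide sticks out at +x to 79 mm from the centre. At first the lip points to the robot's left.
- dish_bail (a point): Middle of the bail's bar, on the dish's axis 92 mm above its underside: where to grip it, across the dish's x. The bar is flat-sided, 14 mm (x) x 130 mm (y) x 16 mm high.
- dish_lip (a point): Tip of the dish's pouring lip, 78 mm from the dish's axis along its +x, 31 mm above the underside.
- ball_center (a point): Centre of the loose steel ball, 24 mm in diameter, 57 g, lying at the dish's centre under the bail; free to roll.
- chip0: One of four loose steel chips on the plate, 16 x 12 mm and 6 mm thick, 12 g; origin at the centre of its underside.
- chip1: One of four loose steel chips on the plate, 16 x 12 mm and 6 mm thick, 12 g; origin at the centre of its underside.
- chip2: One of four loose steel chips on the plate, 16 x 12 mm and 6 mm thick, 12 g; origin at the centre of its underside.
- chip3: One of four loose steel chips on the plate, 16 x 12 mm and 6 mm thick, 12 g; origin at the centre of its underside.
- sprocket: Bystander: chain sprocket lying flat, 146 mm across, 14 mm high, origin at the centre of its underside.
- jar: Bystander: glass jar with steel lid, 64 mm across, 95 mm high, origin at the centre of its underside.
- bearing: Bystander: steel bearing ring lying flat, 62 mm across, 16 mm high, origin at the centre of its underside.
- wrench: Bystander: wrench 160 mm long lying flat along its x, origin under its middle.
- carton: Bystander: carton 130 x 90 x 60 mm high, origin at the centre of its underside.
- brake_disc: Bystander: steel brake disc lying flat, 170 mm across, 6 mm high, origin at its centre.

How it is judged:
By the outcome, as a careful person would: the job done as asked, in the order asked, and still so for the second after the job is handed in, while the arm keeps its last pose, push and grip.
It also fails if it takes over 72 s, if anything falls off the work surface, if the arm or the gripper's body presses on something with over 40 N, if the wrist force passes 120 N, or if a joint passes its speed limit or range.

## Working session

There is one attempt and no reset: what is moved stays moved. The work goes in short steps, Python scripts to look and compute and a tool call to move; the robot and the scene stay as the last step left them, time stands still between calls to the robot, and variables do not carry over. Pictures are saved under pics/ and viewed, and the job is handed in when it is done.

Besides the shell and the picture viewer there is one more tool, called after ">>>" as name(argument=value, ...) on one line, values as JSON. arm_command: Moves the arm, as the interface text tells. Its arguments: {"type":"object","properties":{"plan":{"type":"array"},"squeeze":{"type":"number"}},"required":["plan"]}

```bash
ls; mkdir -p pics
cat > h.py <<'E'
from bench import *
import numpy as np, cv2
def cam(s):
    return s
def ray(s,px):
    u=(px[0]-s['cx'])/s['fx']; v=(px[1]-s['cy'])/s['fy']
    k=s['k1']; x,y=u,v
    for _ in range(30):
        r2=x*x+y*y; x=u/(1+k*r2); y=v/(1+k*r2)
    E=np.array(s['extrinsics']); d=E[:3,:3]@np.array([x,-y,-1.0]); return E[:3,3],d/np.linalg.norm(d)
def onz(s,px,z):
    o,d=ray(s,px); t=(z-o[2])/d[2]; return o+t*d
def proj(s,p):
    E=np.array(s['extrinsics']); c=E[:3,:3].T@(np.array(p,float)-E[:3,3]); x=c[0]/-c[2]; y=-c[1]/-c[2]; f=1+s['k1']*(x*x+y*y)
    return np.array([s['cx']+s['fx']*x*f, s['cy']+s['fy']*y*f])
def tri(s1,p1,s2,p2):
    o1,d1=ray(s1,p1);o2,d2=ray(s2,p2)
    A=np.stack([d1,-d2],1); t=np.linalg.lstsq(A,o2-o1,rcond=None)[0]
    a=o1+t[0]*d1;b=o2+t[1]*d2
    return (a+b)/2,np.linalg.norm(a-b)
def save(s,name): cv2.imwrite('pics/'+name+'.png',cv2.cvtColor(np.ascontiguousarray(s['pixels']),cv2.COLOR_RGB2BGR))
E
python3 - <<'E'
from h import *
import pickle
S={}
for n in('top','side'):
    s=snapshot(n); S[n]=s; save(s,n+'0'); print(n,{k:s[k] for k in('fx','fy','cx','cy','k1')},np.array(s['extrinsics']).round(3).tolist())
pickle.dump(S,open('S0.pkl','wb'))
for t in ['plate_top','tray_middle','camera_lens','scraper','dish','dish_bail','dish_lip','ball_center','chip0','sprocket','jar','bearing','wrench','carton','brake_disc']:
    for n in('top','side'):
        print(t,n,[(round(d['score'],2),np.round(d['pixel'],1).tolist()) for d in pinpoint(n,t)][:5])
print(sense())
E
```

```text
pics
top {'fx': 444.3868325572638, 'fy': 444.3868325572638, 'cx': 251.55761352876658, 'cy': 191.2401745037761, 'k1': 0.0502404733863809} [[-0.005, 0.99, -0.139, 346.375], [-1.0, -0.004, 0.012, 14.248], [0.011, 0.139, 0.99, 1434.506], [0.0, 0.0, 0.0, 1.0]]
side {'fx': 393.87485647049283, 'fy': 393.87485647049283, 'cx': 253.62059029271768, 'cy': 187.7086718759474, 'k1': -0.029378369392829777} [[0.941, 0.207, -0.266, 190.713], [-0.337, 0.597, -0.728, -941.345], [0.008, 0.775, 0.632, 901.965], [0.0, 0.0, 0.0, 1.0]]
plate_top top [(0.76, [242.6, 178.7]), (0.69, [156.2, 201.8]), (0.55, [234.2, 176.2]), (0.51, [91.8, 211.4])]
plate_top side [(0.93, [264.2, 194.8])]
tray_middle top [(0.71, [273.9, 176.2]), (0.2, [248.5, 181.1])]
tray_middle side [(0.75, [276.9, 218.9]), (0.29, [195.2, 201.2])]
camera_lens top [(0.95, [242.2, 142.0])]
camera_lens side [(0.96, [288.6, 176.6])]
scraper top [(0.85, [343.8, 210.3])]
scraper side [(0.69, [268.4, 279.8])]
dish top [(0.81, [160.6, 205.3])]
dish side [(0.59, [219.8, 159.0])]
dish_bail top [(0.59, [155.3, 202.1])]
dish_bail side [(0.74, [215.1, 141.6]
[... 747 characters left out ...]
side [(0.57, [341.7, 341.0])]
{'time': 1.6, 'joint_pos': array([ 6.89018174e+01,  7.47246795e+00,  8.52701641e+01, -2.75054121e-05,
        8.72628726e+01, -4.89143887e+00]), 'qd': array([ 0.02159513,  0.06729156, -0.05709088, -0.02155539,  0.03626431,
       -0.00211665]), 'joint_efforts': array([ 9.86577834e-04, -5.69300938e+01, -5.00852609e+01, -2.16006160e-04,
        1.07595381e-03,  2.07207968e-06]), 'tool_pos': array([167.42123704, 576.15817934, 404.65595345]), 'tcp_rot': array([-1.79994513e+02, -4.41998905e-04,  1.63793258e+02]), 'ft_force': array([ 0.64122127,  0.1518184 , -0.30118622]), 'wrist_torque': array([ 0.00341272, -0.00843719, -0.01011743]), 'finger_gap': 85.27994705526831}
```

View images.

Run:
```python
import pickle; from h import *
S=pickle.load(open('S0.pkl','rb'))
for n,(x0,y0,x1,y1) in {'top':(60,100,460,300),'side':(120,80,440,320)}.items():
    im=S[n]['pixels'][y0:y1,x0:x1]; f=800//(x1-x0); im=cv2.resize(np.ascontiguousarray(im),None,fx=800/(x1-x0),fy=800/(x1-x0),interpolation=cv2.INTER_CUBIC)
    cv2.imwrite(f'pics/{n}0c.png',cv2.cvtColor(im,cv2.COLOR_RGB2BGR))
def pos(name,z,pt=None,ps=None):
    if pt is not None: print(name,'top',onz(S['top'],pt,z).round(1))
    if ps is not None: print(name,'side',onz(S['side'],ps,z).round(1))
pos('plate',25,[242.6,178.7],[264.2,194.8])
pos('tray',4,[273.9,176.2],[276.9,218.9])
pos('lens',75,[242.2,142],[288.6,176.6])
pos('scraper',0,[343.8,210.3],[268.4,279.8])
pos('dish',0,[160.6,205.3],[219.8,159]); pos('bail',92,[155.3,202.1],[215.1,141.6])
pos('ball',20,[156.3,202.9],[221.5,158.4]); pos('lip',31,[149.9,143.4]);pos('lip',31,[131.8,199.3],[217.1,141.5])
for c in ([255.1, 191.4],[236.1, 171.8],[247.9, 182.1],[238.9, 165.3]): pos('chip',25,c)
pos('sprocket',0,[149.1,142.8],[267.1,143.9])
pos('jar',0,[351.5,139.9],[351.2,268.3]); pos('bearing',0,[221.8,250.7],[196.7,201.9]); pos('wrench',0,[285.7,252.4],[212.6,241.6]); pos('carton',0,[92.3,209.8],[203.3,134.5]); pos('brake',0,[413.1,181.5],[341.7,341])
```

```text
plate top [584.7  26.4  25. ]
plate side [581.5  19.7  25. ]
tray top [596.1 -75.7   4. ]
tray side [586.5 -85.7   4. ]
lens top [692.8  26.9  75. ]
lens side [673.3  28.   75. ]
scraper top [ 483.8 -301.1    0. ]
scraper side [ 471.3 -303.6   -0. ]
dish top [502.6 291.7   0. ]
dish side [504.5 310.9   0. ]
bail top [502.4 290.1  92. ]
bail side [487.1 299.5  92. ]
ball top [508.2 301.6  20. ]
ball side [504.9 284.9  20. ]
lip top [699.8 324.4  31. ]
lip top [518.7 376.5  31. ]
lip side [517.4 391.   31. ]
chip top [543.3 -13.5  25. ]
chip top [607.3  47.3  25. ]
chip top [573.5   9.4  25. ]
chip top [628.5  38.2  25. ]
sprocket top [709.6 333.9   0. ]
sprocket side [722.2 352.1   0. ]
jar top [ 717.7 -334.3    0. ]
jar side [ 713.7 -345.6    0. ]
bearing top [355.9  93.6   0. ]
bearing side [358.   88.4   0. ]
wrench top [ 349.5 -110.6    0. ]
wrench side [ 361.2 -110.2    0. ]
carton top [489.2 508.7   0. ]
carton side [487.6 512.2   0. ]
brake top [ 577.4 -529.5    0. ]
brake side [ 574.  -537.6   -0. ]
```

View pics/top0c.png

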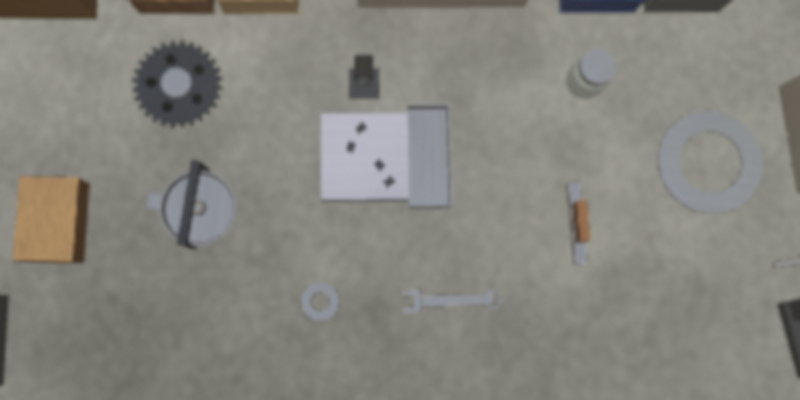

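View pics/side0c.png

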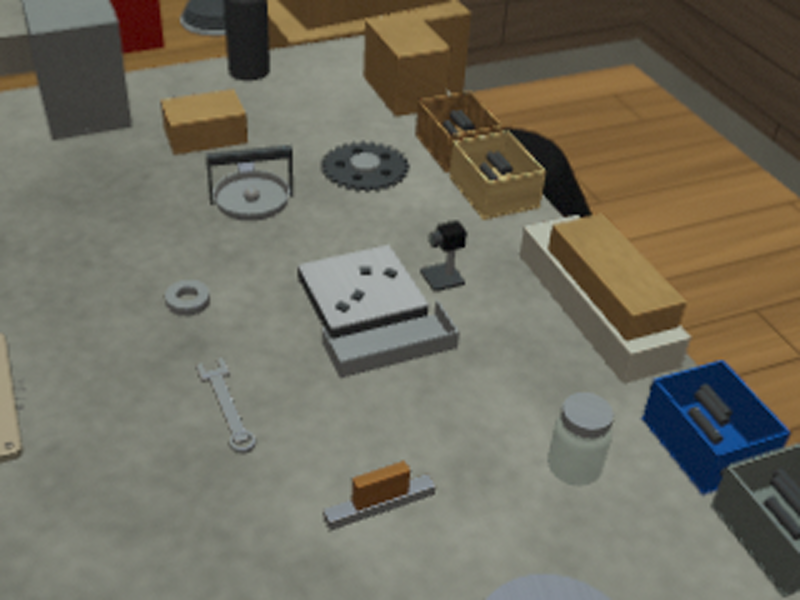

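```bash
python3 - <<'E'
import pickle; from h import *
S=pickle.load(open('S0.pkl','rb'))
def crop(n,x0,y0,w,h,name):
    im=cv2.resize(np.ascontiguousarray(S[n]['pixels'][y0:y0+h,x0:x0+w]),None,fx=10,fy=10,interpolation=cv2.INTER_CUBIC)
    return cv2.cvtColor(im,cv2.COLOR_RGB2BGR)
a=crop('top',212,150,78,60,'');cv2.imwrite('pics/zp_t.png',a)
b=crop('side',235,170,76,60,'');cv2.imwrite('pics/zp_s.png',b)
cv2.imwrite('pics/zs.png',np.hstack([crop('top',325,185,38,54,''),crop('side',246,262,52,54,'')])[:, :,:][::1])
cv2.imwrite('pics/zd.png',np.hstack([crop('top',128,175,52,54,''),crop('side',196,130,48,54,'')])[:,:])
E
python3 -c "
import cv2
for n in('zs','zd'):
    a=cv2.imread('pics/'+n+'.png');print(a.shape);cv2.imwrite('pics/'+n+'.png',cv2.resize(a,None,fx=.8,fy=.8))"
```

```text
(540, 900, 3)
(540, 1000, 3)
```

View pics/zp_t.png

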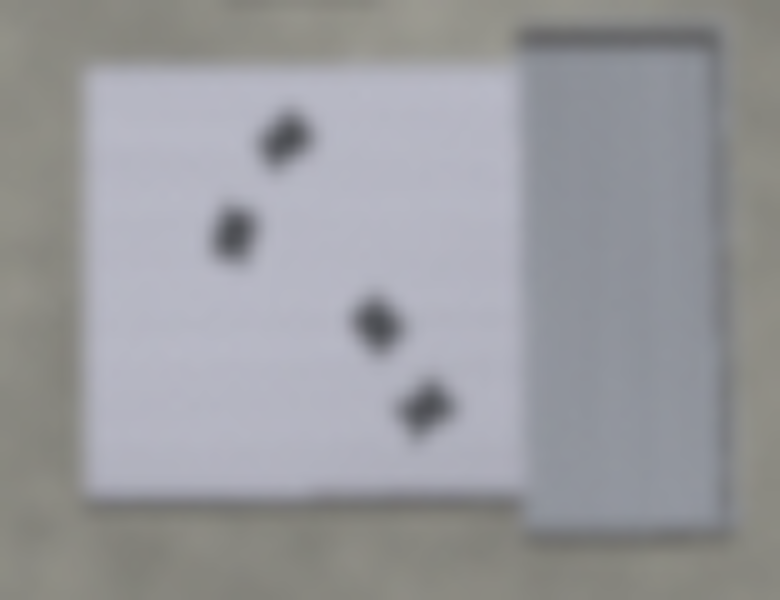

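View pics/zp_s.png

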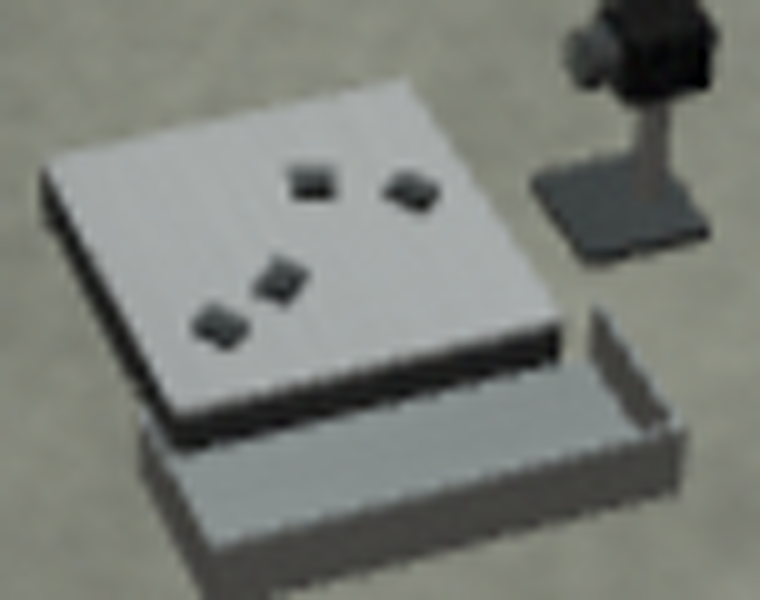

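View pics/zs.png

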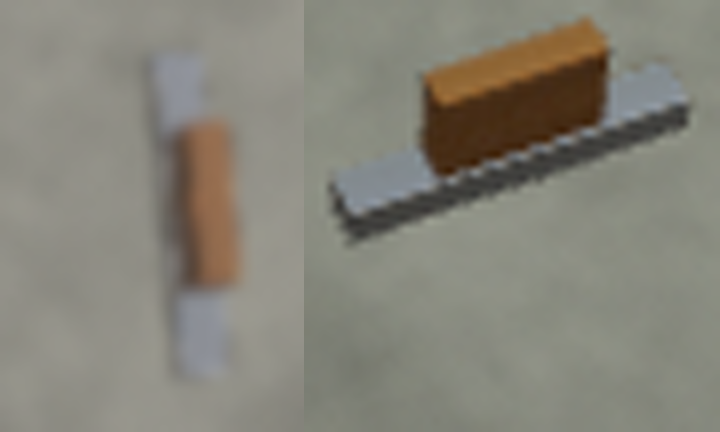

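View pics/zd.png

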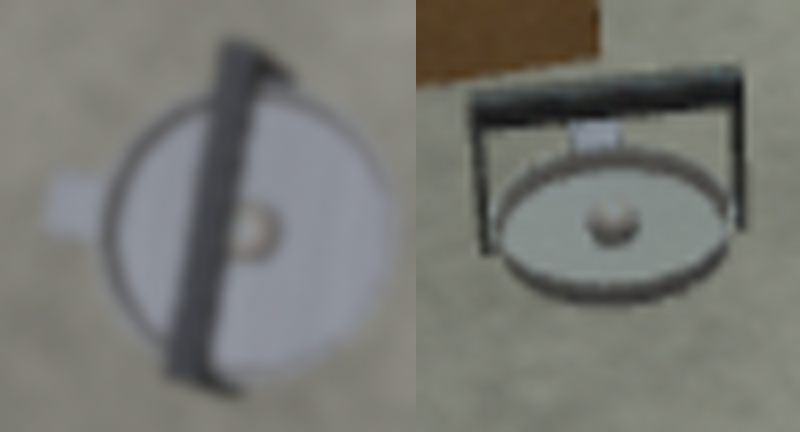

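```bash
cat > fit.py <<'E'
from h import *
from scipy.optimize import least_squares
def cv(p,sc,x0,y0,ox=0): return [(p[0]-ox+.5)/sc-.5+x0,(p[1]+.5)/sc-.5+y0]
def fit(S,obs,x0):
    # obs: list (cam, local pt, px)
    def f(q,pr=False):
        c,s=np.cos(np.radians(q[2])),np.sin(np.radians(q[2])); r=[]
        for n,l,px in obs: r+=list(proj(S[n],[q[0]+c*l[0]-s*l[1],q[1]+s*l[0]+c*l[1],l[2]])-px)
        return np.array(r)
    q=least_squares(f,x0,loss='soft_l1').x
    return q.round(2), f(q).reshape(-1,2).round(1).tolist()
E
python3 - <<'E'
import pickle; from fit import *
S=pickle.load(open('S0.pkl','rb'))
t=lambda *p:cv(p,10,212,150); s=lambda *p:cv(p,10,235,170)
L=70
po=[('top',[L,L,25],t(85,68)),('top',[L,-L,25],t(520,68)),('top',[-L,L,25],t(85,497)),('top',[-L,-L,25],t(525,495)),
('side',[-L,L,25],s(42,162)),('side',[L,L,25],s(403,82)),('side',[L,-L,25],s(560,325)),('side',[-L,-L,25],s(178,415))]
for sel in ('top','side',None):
    print('plate',sel,*fit(S,[o for o in po if sel in(None,o[0])],[583,22,0]))
for c in [(285,138),(234,234),(377,324),(426,408)]: print('chip t',onz(S['top'],t(*c),29).round(1))
for c in [(313,183),(412,190),(282,281),(221,326)]: print('chip s',onz(S['side'],s(*c),29).round(1))
t=lambda *p:cv(p,8,325,185); s=lambda *p:cv(p,8,246,262,304)
po=[('top',[32,8,57],t(190,122)),('top',[32,-8,57],t(232,122)),('top',[-32,8,57],t(195,285)),('top',[-32,-8,57],t(238,285)),
('top',[65,10,16],t(152,58)),('top',[65,-10,16],t(200,55)),('top',[-65,10,16],t(180,375)),('top',[-65,-10,16],t(225,375)),
('side',[-65,10,16],s(333,180)),('side',[-65,-10,16],s(345,213)),('side',[65,10,16],s(675,68)),('side',[65,-10,16],s(688,103)),
('side',[-32,8,57],s(425,75)),('side',[-32,-8,57],s(442,108)),('side',[32,8,57],s(590,20)),('side',[32,-8,57],s(607,45))]
for sel in ('top','side',None):
    print('scr',sel,*fit(S,[o for o in po if sel in(None,o[0])],[480,-300,0]))
t=lambda *p:cv(p,8,128,175); s=lambda *p:cv(p,8,196,130,416)
# lip at +x -> yaw ~ 90: local +y = world -x
po=[('top',[7,-65,100],t(222,40)),('top',[-7,-65,100],t(258,45)),('top',[7,65,100],t(168,375)),('top',[-7,65,100],t(207,382)),
('side',[0,65,100],s(472,92)),('side',[0,-65,100],s(740,68)),
('side',[-7,65,84],s(477,127)),('side',[-7,-65,84],s(742,98))]
for sel in ('top','side',None):
    print('dish',sel,*fit(S,[o for o in po if sel in(None,o[0])],[500,300,80]))
print('ball',tri(S['top'],t(252,230),S['side'],s(612,222)),onz(S['top'],t(252,230),20),onz(S['side'],s(612,222),20))
print('lip',onz(S['top'],t(45,205),31),onz(S['side'],s(597,122),31))
E
```

```text
plate top [5.8823e+02 2.8500e+01 7.0000e-02] [[0.2, 0.0], [-0.1, -0.2], [0.0, 0.1], [-0.1, 0.1]]
plate side [5.8348e+02 2.5730e+01 3.8000e-01] [[-0.2, 0.1], [0.2, 0.0], [0.4, -0.3], [-0.4, 0.1]]
plate None [5.8637e+02 2.8060e+01 2.0000e-01] [[0.3, 0.6], [0.0, 0.4], [0.2, 0.7], [0.1, 0.6], [0.4, -0.5], [0.8, -0.5], [0.9, -0.9], [0.1, -0.6]]
chip t [634.1  34.4  29. ]
chip t [602.8  50.9  29. ]
chip t [573.4   5.1  29. ]
chip t [546.1 -10.4  29. ]
chip s [598.6  48.7  29. ]
chip s [630.   33.7  29. ]
chip s [569.7   2.9  29. ]
chip s [542.1 -12.   29. ]
scr top [ 479.08 -311.62    1.99] [[-0.4, 0.1], [-0.5, -0.1], [0.5, 0.2], [0.2, 0.0], [0.1, -0.5], [0.3, -0.3], [-0.5, 0.3], [0.2, 0.1]]
scr side [ 475.96 -315.      2.46] [[-0.6, -0.8], [0.6, 0.7], [-0.9, -0.7], [0.7, 0.2], [-0.5, -0.2], [-0.3, 0.1], [0.3, -0.2], [0.7, 0.9]]
scr None [ 477.73 -312.9     2.19] [[0.0, 0.6], [-0.1, 0.4], [0.9, 0.7], [0.7, 0.5], [0.5, -0.1], [0.7, 0.1], [-0.0, 0.8], [0.7, 0.5], [-0.3, -1.6], [0.9, -0.2], [-0.5, -1.3], [1.0, -0.5], [-0.2, -1.0], [0.0, -0.7], [0.6, -0.9], [1.0, 0.2]]
dish top [505.64 291.46  82.67] [[-0.0, -0.3], [0.1, -0.3], [0.1, 0.5], [-0.1, 0.1]]
dish side [504.05 297.71  81.86] [[-0.3, -0.0], [0.3, -0.5], [-0.4, 0.2], [0.4, 0.3]]
dish None [504.73 292.4   82.54] [[-0.3, 0.0], [-0.2, -0.0], [-0.3, 0.7], [-0.5, 0.4], [0.3, 0.8], [0.8, 0.0], [0.2, 1.0], [1.0, 0.8]]
ball (array([504.20963534, 293.26904977,  20.22112463]), np.float64(5.218831716080849)) [506.80883174 292.84272003  20.        ] [501.66813405 293.82040202  20.        ]
lip [515.8808751 372.0967891  31.       ] [514.873262   365.76437105  31.        ]
```

```bash
cat > rel.py <<'E'
import sys; from h import *
from scipy.spatial.transform import Rotation as R
def rel(x,y,z,yaw,base=None):
    s=sense()
    p,r=(s['tool_pos'],s['tcp_rot']) if base is None else base
    R0=R.from_euler('xyz',r,degrees=True); R1=R.from_euler('xyz',[180,0,yaw],degrees=True)
    print('from',np.round(p,1),np.round(r,2),'d',(R0.inv().apply(np.array([x,y,z])-p)).round(1),'w',((R0.inv()*R1).as_rotvec()).round(4), 't',round(s['time'],2),'F',np.round(s['ft_force'],1),'gap',round(s['finger_gap'],1),'j',np.round(s['joint_pos'],1))
if __name__=='__main__': rel(*map(float,sys.argv[1:5]))
E
python3 rel.py 450 150 350 175; python3 rel.py 477.5 -313.3 290 182.2
```

```text
from [167.4 576.2 404.7] [-179.99   -0.    163.79] d [-390.3 -330.3   54.7] w [-1.000e-04 -0.000e+00 -1.956e-01] t 1.6 F [ 0.6  0.2 -0.3] gap 85.3 j [68.9  7.5 85.3 -0.  87.3 -4.9]
from [167.4 576.2 404.7] [-179.99   -0.    163.79] d [-546.  -767.6  114.7] w [-1.000e-04 -0.000e+00 -3.213e-01] t 1.6 F [ 0.6  0.2 -0.3] gap 85.3 j [68.9  7.5 85.3 -0.  87.3 -4.9]
```

>>> arm_command(plan=[{"jaw": 0,"dx": -390,"dy": -330,"dz": 55,"wx": 0,"wy": 0,"wz": -0.196},{"jaw": 0,"dx": -390,"dy": -330,"dz": 55,"wx": 0,"wy": 0,"wz": -0.196},{"jaw": 0,"dx": -390,"dy": -330,"dz": 55,"wx": 0,"wy": 0,"wz": -0.196},{"jaw": 0,"dx": -390,"dy": -330,"dz": 55,"wx": 0,"wy": 0,"wz": -0.196},{"jaw": 0,"dx": -390,"dy": -330,"dz": 55,"wx": 0,"wy": 0,"wz": -0.196},{"jaw": 0,"dx": -390,"dy": -330,"dz": 55,"wx": 0,"wy": 0,"wz": -0.196},{"jaw": 0,"dx": -390,"dy": -330,"dz": 55,"wx": 0,"wy": 0,"wz": -0.196},{"jaw": 0,"dx": -390,"dy": -330,"dz": 55,"wx": 0,"wy": 0,"wz": -0.196},{"jaw": 0,"dx": -390,"dy": -330,"dz": 55,"wx": 0,"wy": 0,"wz": -0.196},{"jaw": 0,"dx": -546,"dy": -768,"dz": 115,"wx": 0,"wy": 0,"wz": -0.321},{"jaw": 0,"dx": -546,"dy": -768,"dz": 115,"wx": 0,"wy": 0,"wz": -0.321},{"jaw": 0,"dx": -546,"dy": -768,"dz": 115,"wx": 0,"wy": 0,"wz": -0.321}])

```text
time: 2.8
tool_pos: [432.2, 56.8, 337.9]
tcp_rot: [-180.0, 0.0, -177.8]
ft_force: [1.6, 0.4, -0.0]
finger_gap: 85.7
```

```bash
python3 rel.py 477.5 -313.3 290 182.2
```

```text
from [432.2  56.8 337.9] [-1.8000e+02  5.0000e-02 -1.7777e+02] d [ -30.8 -371.6   47.9] w [-0.      0.0008  0.0005] t 2.8 F [ 1.6  0.4 -0. ] gap 85.7 j [  0.7 -16.6 115.1   0.   81.5 -91.5]
```

>>> arm_command(plan=[{"dx": -31,"dy": -372,"dz": 48},{"dx": -31,"dy": -372,"dz": 48},{"dx": -31,"dy": -372,"dz": 48},{"dx": -31,"dy": -372,"dz": 48},{"dx": -31,"dy": -372,"dz": 48},{"dx": -31,"dy": -372,"dz": 48},{"dx": -31,"dy": -372,"dz": 48},{"dx": -31,"dy": -372,"dz": 48},{"dx": -31,"dy": -372,"dz": 48},{"dx": -31,"dy": -372,"dz": 48}])

```text
invalid input
```

```bash
python3 rel.py 477.5 -313.3 193 182.2
python3 - <<'E'
from h import *
s=snapshot('side'); a=cv2.resize(s['pixels'][200:330,220:350],None,fx=4,fy=4,interpolation=cv2.INTER_CUBIC)
t=snapshot('top'); b=cv2.resize(t['pixels'][150:250,300:370],None,fx=4,fy=5.2,interpolation=cv2.INTER_CUBIC)
cv2.imwrite('pics/g1.png',cv2.cvtColor(np.hstack([a,b]),cv2.COLOR_RGB2BGR))
E
```

```text
from [432.2  56.8 337.9] [-1.8000e+02  5.0000e-02 -1.7777e+02] d [ -30.7 -371.6  144.9] w [-0.      0.0008  0.0005] t 2.8 F [ 1.6  0.4 -0. ] gap 85.7 j [  0.7 -16.6 115.1   0.   81.5 -91.5]
```

View pics/g1.png

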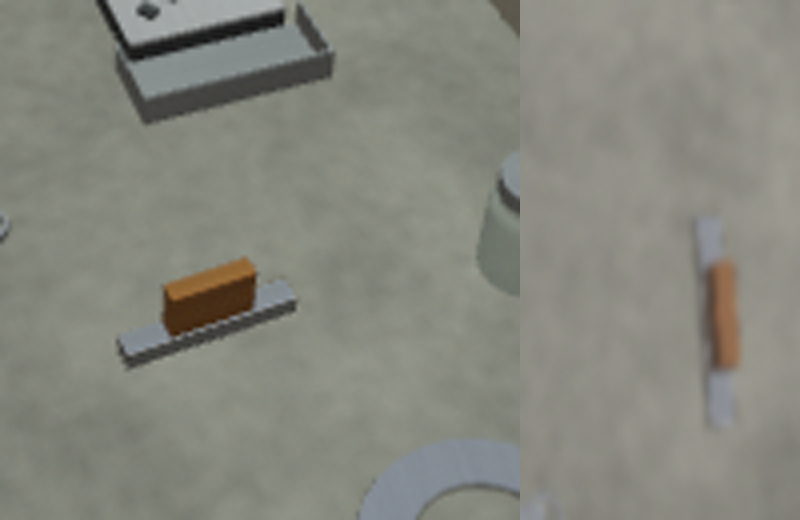

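>>> arm_command(plan=[{"jaw": 0,"dx": -31,"dy": -372,"dz": 48,"wx": 0,"wy": 0,"wz": 0},{"jaw": 0,"dx": -31,"dy": -372,"dz": 48,"wx": 0,"wy": 0,"wz": 0},{"jaw": 0,"dx": -31,"dy": -372,"dz": 48,"wx": 0,"wy": 0,"wz": 0},{"jaw": 0,"dx": -31,"dy": -372,"dz": 48,"wx": 0,"wy": 0,"wz": 0},{"jaw": 0,"dx": -31,"dy": -372,"dz": 48,"wx": 0,"wy": 0,"wz": 0},{"jaw": 0,"dx": -31,"dy": -372,"dz": 48,"wx": 0,"wy": 0,"wz": 0},{"jaw": 0,"dx": -31,"dy": -372,"dz": 48,"wx": 0,"wy": 0,"wz": 0},{"jaw": 0,"dx": -31,"dy": -372,"dz": 48,"wx": 0,"wy": 0,"wz": 0},{"jaw": 0,"dx": -31,"dy": -372,"dz": 48,"wx": 0,"wy": 0,"wz": 0},{"jaw": 0,"dx": -31,"dy": -372,"dz": 48,"wx": 0,"wy": 0,"wz": 0}])

```text
time: 3.9
tool_pos: [477.6, -311.7, 289.5]
tcp_rot: [179.9, -0.0, -177.9]
ft_force: [0.7, 0.4, 0.7]
finger_gap: 85.5
```

```bash
cat > look.py <<'E'
import sys; from h import *
# look.py name cam x0 y0 w h
def look(name,specs,H=520):
    ims=[]
    for n,x0,y0,w,h in specs:
        s=snapshot(n); f=H/h
        ims.append(cv2.resize(np.ascontiguousarray(s['pixels'][y0:y0+h,x0:x0+w]),None,fx=f,fy=f,interpolation=cv2.INTER_CUBIC))
    cv2.imwrite('pics/'+name+'.png',cv2.cvtColor(np.hstack(ims),cv2.COLOR_RGB2BGR))
if __name__=='__main__':
    a=sys.argv[2:]; look(sys.argv[1],[(a[i],*map(int,a[i+1:i+5])) for i in range(0,len(a),5)])
E
python3 rel.py 477.5 -313.3 193 182.2; python3 look.py g2 side 210 180 100 130 top 300 150 95 130
```

```text
from [ 477.6 -311.7  289.5] [ 1.7994e+02 -2.0000e-02 -1.7787e+02] d [ 0.2 -1.7 96.5] w [ 0.001  -0.0004 -0.0011] t 3.9 F [0.7 0.4 0.7] gap 85.5 j [ -38.3    7.7   97.3    0.    75.  -130.4]
```

View pics/g2.png

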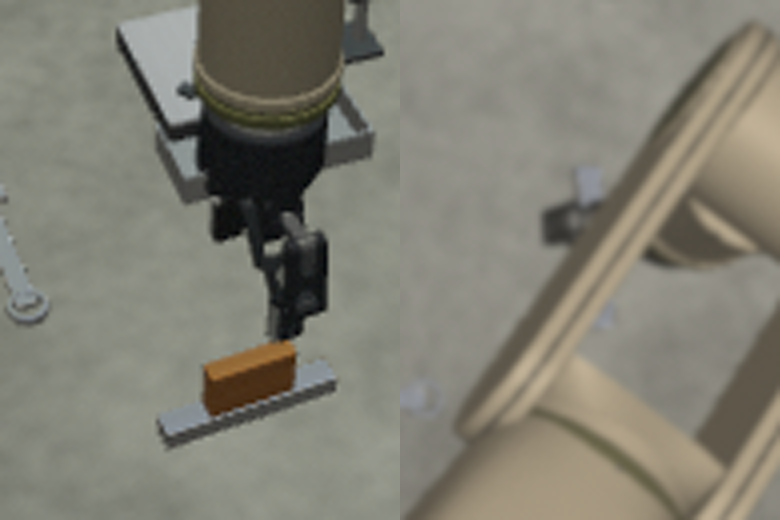

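>>> arm_command(plan=[{"jaw": 0.3,"dx": 0,"dy": 0,"dz": 40,"wx": 0,"wy": 0,"wz": 0},{"jaw": 0.3,"dx": 0,"dy": 0,"dz": 70,"wx": 0,"wy": 0,"wz": 0},{"jaw": 0.3,"dx": 0,"dy": 0,"dz": 90,"wx": 0,"wy": 0,"wz": 0},{"jaw": 0.3,"dx": 0,"dy": 0,"dz": 96.5,"wx": 0,"wy": 0,"wz": 0},{"jaw": 0.3,"dx": 0,"dy": 0,"dz": 96.5,"wx": 0,"wy": 0,"wz": 0},{"jaw": 0.3,"dx": 0,"dy": 0,"dz": 96.5,"wx": 0,"wy": 0,"wz": 0}])

```text
time: 4.6
tool_pos: [478.2, -311.7, 194.9]
tcp_rot: [-179.9, 0.1, -177.8]
ft_force: [0.7, -0.9, 0.3]
finger_gap: 59.8
```

```bash
python3 rel.py 477.5 -313.3 193 182.2; python3 look.py g3 side 210 200 130 110
```

```text
from [ 478.2 -311.7  194.9] [-1.7993e+02  9.0000e-02 -1.7777e+02] d [ 0.8 -1.5  1.9] w [-0.0013  0.0016  0.0006] t 4.6 F [ 0.7 -0.9  0.3] gap 59.8 j [ -38.2   14.5  100.5    0.    64.9 -130.5]
```

View pics/g3.png

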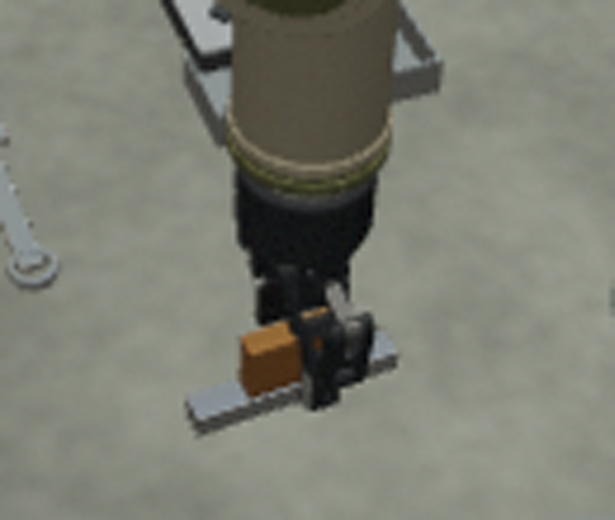

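Run:
```python
import pickle; from h import *
S=pickle.load(open('S0.pkl','rb'))
for p in [(478,-345,22+6),(478,-311.7,57),(478,-311.7,0),(478,-345,40)]:
    q=proj(S['side'],p); print(p,q.round(1),((q-[210,200]+.5)*4.727-.5).round(0))
```

```text
(478, -345, 28) [276.6 284.4] [317. 401.]
(478, -311.7, 57) [272.5 268.3] [297. 325.]
(478, -311.7, 0) [271.7 281.4] [293. 387.]
(478, -345, 40) [276.8 281.6] [318. 388.]
```

>>> arm_command(plan=[{"jaw": 0.5,"dx": 0,"dy": -1,"dz": 1.5,"wx": 0,"wy": 0,"wz": 0},{"jaw": 0.7,"dx": 0,"dy": -1,"dz": 1.5,"wx": 0,"wy": 0,"wz": 0},{"jaw": 0.8,"dx": 0,"dy": -1,"dz": 1.5,"wx": 0,"wy": 0,"wz": 0},{"jaw": 0.9,"dx": 0,"dy": -1,"dz": 1.5,"wx": 0,"wy": 0,"wz": 0},{"jaw": 1,"dx": 0,"dy": -1,"dz": 1.5,"wx": 0,"wy": 0,"wz": 0},{"jaw": 1,"dx": 0,"dy": -1,"dz": 1.5,"wx": 0,"wy": 0,"wz": 0},{"jaw": 1,"dx": 0,"dy": -1,"dz": 1.5,"wx": 0,"wy": 0,"wz": 0},{"jaw": 1,"dx": 0,"dy": -1,"dz": 1.5,"wx": 0,"wy": 0,"wz": 0}], squeeze=70)

```text
time: 5.45
tool_pos: [477.7, -313.1, 192.4]
tcp_rot: [-180.0, 0.0, -177.8]
ft_force: [-1.7, -0.3, 5.6]
finger_gap: 15.2
```

```bash
python3 rel.py 477.5 -313.3 193 182.2; python3 look.py g4 side 210 200 130 110
```

```text
from [ 477.7 -313.1  192.4] [-1.7996e+02  4.0000e-02 -1.7781e+02] d [ 0.2 -0.2 -0.6] w [-0.0008  0.0006 -0.0002] t 5.45 F [-1.7 -0.3  5.6] gap 15.2 j [ -38.4   14.8  100.4   -0.    64.8 -130.6]
```

View pics/g4.png

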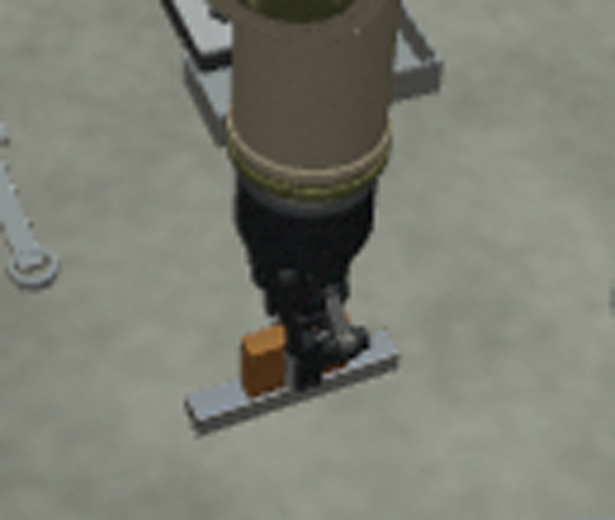

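```bash
python3 rel.py 588 77 300 180
```

```text
from [ 477.7 -313.1  192.4] [-1.7996e+02  3.0000e-02 -1.7781e+02] d [-125.2  385.6 -107.8] w [-0.0007  0.0006  0.0382] t 5.5 F [-0.6 -0.3  5.3] gap 15.2 j [ -38.4   14.8  100.4   -0.    64.8 -130.6]
```

>>> arm_command(plan=[{"jaw": 1,"dx": 0,"dy": 0,"dz": -25,"wx": 0,"wy": 0,"wz": 0},{"jaw": 1,"dx": 0,"dy": 0,"dz": -65,"wx": 0,"wy": 0,"wz": 0},{"jaw": 1,"dx": 0,"dy": 20,"dz": -108,"wx": 0,"wy": 0,"wz": 0},{"jaw": 1,"dx": -125,"dy": 386,"dz": -108,"wx": 0,"wy": 0,"wz": 0.038},{"jaw": 1,"dx": -125,"dy": 386,"dz": -108,"wx": 0,"wy": 0,"wz": 0.038},{"jaw": 1,"dx": -125,"dy": 386,"dz": -108,"wx": 0,"wy": 0,"wz": 0.038},{"jaw": 1,"dx": -125,"dy": 386,"dz": -108,"wx": 0,"wy": 0,"wz": 0.038},{"jaw": 1,"dx": -125,"dy": 386,"dz": -108,"wx": 0,"wy": 0,"wz": 0.038},{"jaw": 1,"dx": -125,"dy": 386,"dz": -108,"wx": 0,"wy": 0,"wz": 0.038},{"jaw": 1,"dx": -125,"dy": 386,"dz": -108,"wx": 0,"wy": 0,"wz": 0.038},{"jaw": 1,"dx": -125,"dy": 386,"dz": -108,"wx": 0,"wy": 0,"wz": 0.038},{"jaw": 1,"dx": -125,"dy": 386,"dz": -108,"wx": 0,"wy": 0,"wz": 0.038}])

```text
time: 6.7
tool_pos: [587.8, 82.2, 298.9]
tcp_rot: [179.9, -0.1, -179.7]
ft_force: [-2.1, -0.2, -2.0]
finger_gap: 15.1
```

>>> arm_command(plan=[{"jaw": 1,"dx": 0,"dy": 0,"dz": 0,"wx": 0,"wy": 0,"wz": 0},{"jaw": 1,"dx": 0,"dy": 0,"dz": 0,"wx": 0,"wy": 0,"wz": 0}])

```text
time: 6.9
tool_pos: [587.3, 76.9, 299.0]
tcp_rot: [-180.0, -0.1, 180.0]
ft_force: [-0.5, -0.9, -2.1]
finger_gap: 15.2
```

```bash
python3 rel.py 588 77 218.5 180; python3 look.py g5 side 210 140 120 110
```

```text
from [587.3  76.9 299. ] [-1.7997e+02 -9.0000e-02  1.7999e+02] d [-0.9  0.1 80.5] w [-0.0005 -0.0016 -0.0002] t 6.9 F [-0.5 -0.9 -2.1] gap 15.2 j [  2.5  10.5  93.2  -0.   76.4 -87.5]
```

View pics/g5.png

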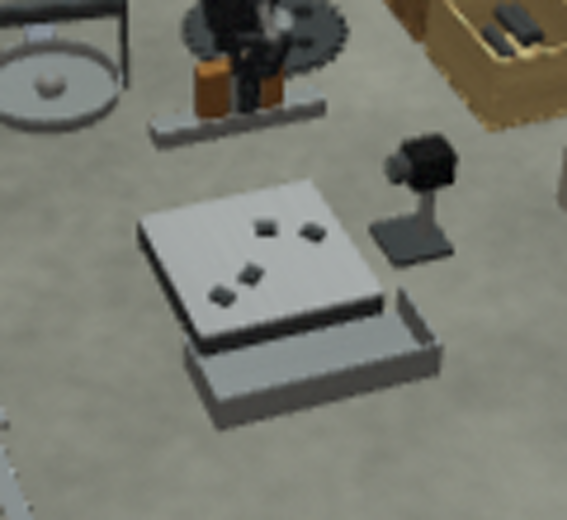

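>>> arm_command(plan=[{"jaw": 1,"dx": -1,"dy": 0,"dz": 30,"wx": 0,"wy": 0,"wz": 0},{"jaw": 1,"dx": -1,"dy": 0,"dz": 55,"wx": 0,"wy": 0,"wz": 0},{"jaw": 1,"dx": -1,"dy": 0,"dz": 70,"wx": 0,"wy": 0,"wz": 0},{"jaw": 1,"dx": -1,"dy": 0,"dz": 77,"wx": 0,"wy": 0,"wz": 0},{"jaw": 1,"dx": -1,"dy": 0,"dz": 77,"wx": 0,"wy": 0,"wz": 0},{"jaw": 1,"dx": -1,"dy": 0,"dz": 77,"wx": 0,"wy": 0,"wz": 0}])

```text
time: 7.55
tool_pos: [589.2, 77.4, 224.0]
tcp_rot: [180.0, 0.1, 180.0]
ft_force: [-0.2, 0.4, -1.2]
finger_gap: 15.0
```

```bash
python3 rel.py 588 77 218.5 180; python3 look.py g6 side 210 140 120 110
```

```text
from [589.2  77.4 224. ] [1.8000e+02 9.0000e-02 1.7999e+02] d [ 1.3 -0.4  5.5] w [ 0.0001  0.0015 -0.0002] t 7.55 F [-0.2  0.4 -1.2] gap 15.0 j [  2.5  15.5  95.8  -0.   68.6 -87.4]
```

View pics/g6.png

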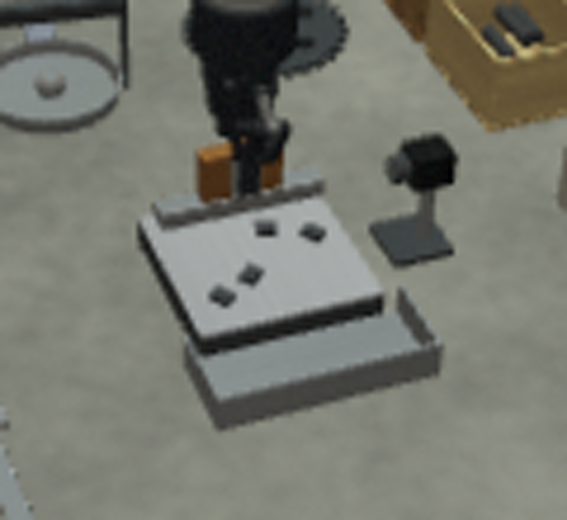

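>>> arm_command(plan=[{"jaw": 1,"dx": 0,"dy": 0,"dz": 3,"wx": 0,"wy": 0,"wz": 0},{"jaw": 1,"dx": 0,"dy": 0,"dz": 5,"wx": 0,"wy": 0,"wz": 0},{"jaw": 1,"dx": 0,"dy": 0,"dz": 5.5,"wx": 0,"wy": 0,"wz": 0},{"jaw": 1,"dx": 0,"dy": -3,"dz": 5.5,"wx": 0,"wy": 0,"wz": 0},{"jaw": 1,"dx": 0,"dy": -8,"dz": 5.5,"wx": 0,"wy": 0,"wz": 0},{"jaw": 1,"dx": 0,"dy": -15,"dz": 5.5,"wx": 0,"wy": 0,"wz": 0},{"jaw": 1,"dx": 0,"dy": -22,"dz": 5.5,"wx": 0,"wy": 0,"wz": 0},{"jaw": 1,"dx": 0,"dy": -29,"dz": 5.5,"wx": 0,"wy": 0,"wz": 0},{"jaw": 1,"dx": 0,"dy": -36,"dz": 5.5,"wx": 0,"wy": 0,"wz": 0},{"jaw": 1,"dx": 0,"dy": -42,"dz": 5.5,"wx": 0,"wy": 0,"wz": 0},{"jaw": 1,"dx": 0,"dy": -48,"dz": 5.5,"wx": 0,"wy": 0,"wz": 0}])

```text
time: 8.7
tool_pos: [588.8, 29.0, 217.5]
tcp_rot: [180.0, 0.0, 180.0]
ft_force: [0.5, 1.9, -0.2]
finger_gap: 15.4
```

```bash
python3 rel.py 588 -45 218.5 180; python3 look.py g7 side 210 140 120 110
```

```text
from [588.8  29.  217.5] [1.7999e+02 2.0000e-02 1.8000e+02] d [  0.8 -74.   -1. ] w [ 0.0001  0.0003 -0.    ] t 8.7 F [ 0.5  1.9 -0.2] gap 15.4 j [ -2.2  15.3  96.8   0.   67.9 -92.2]
```

View pics/g7.png

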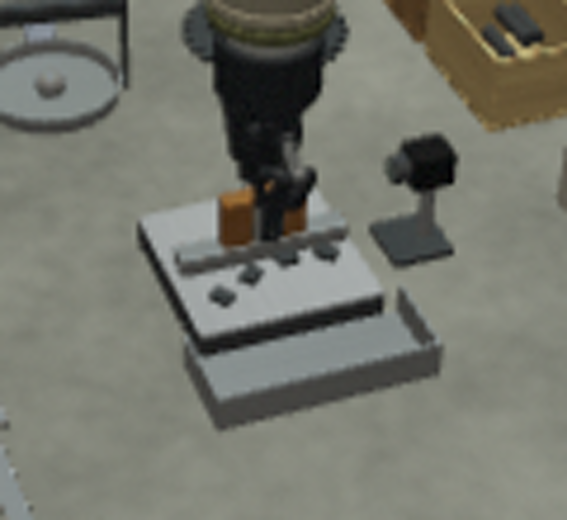

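>>> arm_command(plan=[{"jaw": 1,"dx": 0,"dy": -6,"dz": -0.7,"wx": 0,"wy": 0,"wz": 0},{"jaw": 1,"dx": 0,"dy": -12,"dz": -0.7,"wx": 0,"wy": 0,"wz": 0},{"jaw": 1,"dx": 0,"dy": -18,"dz": -0.7,"wx": 0,"wy": 0,"wz": 0},{"jaw": 1,"dx": 0,"dy": -25,"dz": -0.7,"wx": 0,"wy": 0,"wz": 0},{"jaw": 1,"dx": 0,"dy": -32,"dz": -0.7,"wx": 0,"wy": 0,"wz": 0},{"jaw": 1,"dx": 0,"dy": -39,"dz": -0.7,"wx": 0,"wy": 0,"wz": 0},{"jaw": 1,"dx": 0,"dy": -46,"dz": -0.7,"wx": 0,"wy": 0,"wz": 0},{"jaw": 1,"dx": 0,"dy": -53,"dz": -0.7,"wx": 0,"wy": 0,"wz": 0},{"jaw": 1,"dx": 0,"dy": -60,"dz": -0.7,"wx": 0,"wy": 0,"wz": 0},{"jaw": 1,"dx": 0,"dy": -67,"dz": -0.7,"wx": 0,"wy": 0,"wz": 0},{"jaw": 1,"dx": 0,"dy": -75,"dz": -0.7,"wx": 0,"wy": 0,"wz": 0},{"jaw": 1,"dx": 0,"dy": -75,"dz": -0.7,"wx": 0,"wy": 0,"wz": 0}])

```text
time: 9.95
tool_pos: [588.7, -46.5, 218.1]
tcp_rot: [-180.0, 0.0, 180.0]
ft_force: [0.7, 0.5, -2.5]
finger_gap: 15.1
```

```bash
python3 rel.py 588 -45 218.5 180; python3 look.py g8 side 210 140 120 110
```

```text
from [588.7 -46.5 218.1] [-1.7998e+02  1.0000e-02  1.7996e+02] d [ 0.7  1.5 -0.4] w [-0.0004  0.0001 -0.0007] t 9.95 F [ 0.7  0.5 -2.5] gap 15.1 j [ -9.5  15.4  96.6  -0.   68.  -99.4]
```

View pics/g8.png

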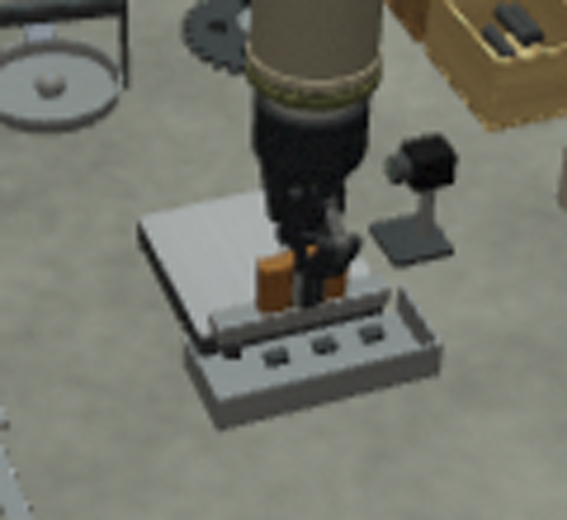

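>>> arm_command(plan=[{"jaw": 1,"dx": 0,"dy": 0,"dz": -25,"wx": 0,"wy": 0,"wz": 0},{"jaw": 1,"dx": 0,"dy": 0,"dz": -65,"wx": 0,"wy": 0,"wz": 0},{"jaw": 1,"dx": 20,"dy": -40,"dz": -85,"wx": 0,"wy": 0,"wz": 0},{"jaw": 1,"dx": 40,"dy": -80,"dz": -85,"wx": 0,"wy": 0,"wz": 0},{"jaw": 1,"dx": 60,"dy": -120,"dz": -85,"wx": 0,"wy": 0,"wz": 0},{"jaw": 1,"dx": 80,"dy": -160,"dz": -85,"wx": 0,"wy": 0,"wz": 0}])

```text
time: 10.6
tool_pos: [508.0, -206.3, 303.5]
tcp_rot: [-180.0, 0.1, -179.9]
ft_force: [-0.0, 0.3, -3.0]
finger_gap: 15.5
```

```bash
python3 rel.py 478 -313 300 182; python3 look.py g9 side 225 160 100 80; python3 look.py g9t top 210 145 80 60
```

```text
from [ 508.  -206.3  303.5] [-1.7998e+02  5.0000e-02 -1.7993e+02] d [  30.1 -106.7    3.5] w [-0.0004  0.0009 -0.0337] t 10.6 F [-0.   0.3 -3. ] gap 15.5 j [ -27.5    3.6  100.2    0.    76.2 -117.5]
```

View pics/g9.png

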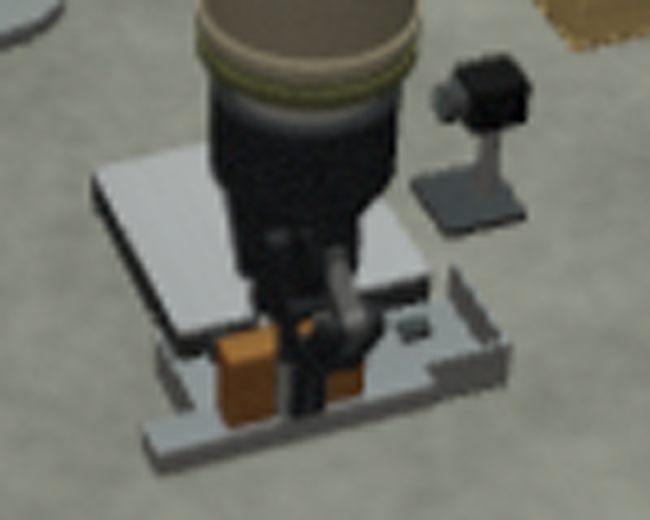

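View pics/g9t.png

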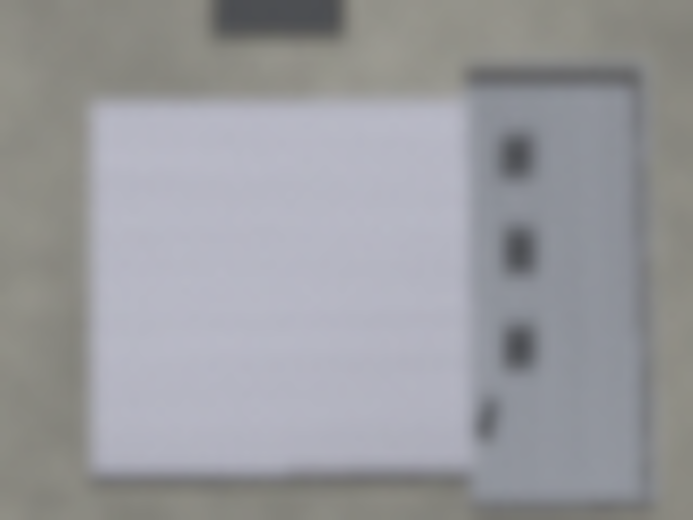

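>>> arm_command(plan=[{"jaw": 1,"dx": 30,"dy": -107,"dz": 4,"wx": 0,"wy": 0,"wz": -0.034},{"jaw": 1,"dx": 30,"dy": -107,"dz": 4,"wx": 0,"wy": 0,"wz": -0.034},{"jaw": 1,"dx": 30,"dy": -107,"dz": 34,"wx": 0,"wy": 0,"wz": -0.034},{"jaw": 1,"dx": 30,"dy": -107,"dz": 64,"wx": 0,"wy": 0,"wz": -0.034},{"jaw": 1,"dx": 30,"dy": -107,"dz": 90,"wx": 0,"wy": 0,"wz": -0.034},{"jaw": 1,"dx": 30,"dy": -107,"dz": 104,"wx": 0,"wy": 0,"wz": -0.034},{"jaw": 1,"dx": 30,"dy": -107,"dz": 104,"wx": 0,"wy": 0,"wz": -0.034},{"jaw": 1,"dx": 30,"dy": -107,"dz": 104,"wx": 0,"wy": 0,"wz": -0.034}])

```text
time: 11.5
tool_pos: [479.4, -312.2, 199.9]
tcp_rot: [-180.0, 0.0, -178.0]
ft_force: [0.5, -0.7, -1.7]
finger_gap: 15.3
```

```bash
python3 rel.py 478 -313 192.4 182; python3 look.py g10 side 225 160 100 80
```

```text
from [ 479.4 -312.2  199.9] [-1.7998e+02  3.0000e-02 -1.7800e+02] d [ 1.4 -0.7  7.5] w [-0.0004  0.0006 -0.0001] t 11.5 F [ 0.5 -0.7 -1.7] gap 15.3 j [ -38.2   14.3  100.1    0.    65.6 -130.2]
```

View pics/g10.png

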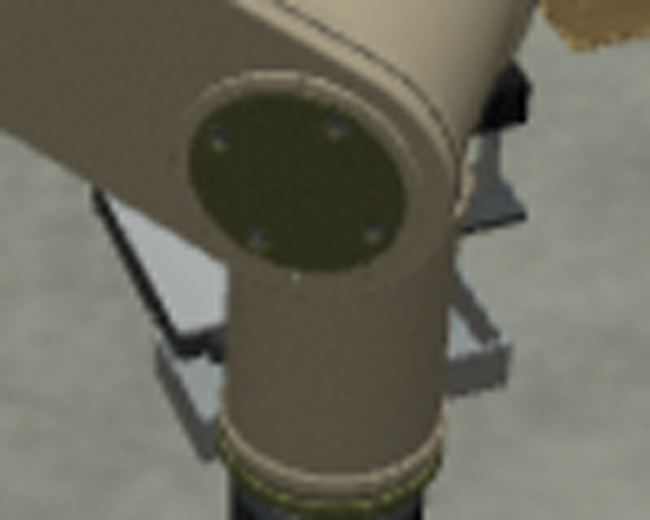

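>>> arm_command(plan=[{"jaw": 1,"dx": 0,"dy": 0,"dz": 3,"wx": 0,"wy": 0,"wz": 0},{"jaw": 1,"dx": 0,"dy": 0,"dz": 5,"wx": 0,"wy": 0,"wz": 0},{"jaw": 1,"dx": 0,"dy": 0,"dz": 6.5,"wx": 0,"wy": 0,"wz": 0},{"jaw": 1,"dx": 0,"dy": 0,"dz": 6.5,"wx": 0,"wy": 0,"wz": 0},{"jaw": 1,"dx": 0,"dy": 0,"dz": 6.5,"wx": 0,"wy": 0,"wz": 0}])

```text
time: 12.05
tool_pos: [478.8, -312.4, 192.6]
tcp_rot: [-180.0, 0.0, -178.0]
ft_force: [0.1, 1.2, -2.8]
finger_gap: 15.2
```

>>> arm_command(plan=[{"jaw": 1,"dx": 0,"dy": 0,"dz": 0.5,"wx": 0,"wy": 0,"wz": 0},{"jaw": 1,"dx": 0,"dy": 0,"dz": 0.5,"wx": 0,"wy": 0,"wz": 0}])

```text
time: 12.25
tool_pos: [478.8, -312.5, 192.4]
tcp_rot: [-180.0, 0.0, -178.0]
ft_force: [-3.7, 1.3, 2.8]
finger_gap: 15.2
```

Contact with the bench; release slowly and rise.

>>> arm_command(plan=[{"jaw": 0.75,"dx": 0,"dy": 0,"dz": 0,"wx": 0,"wy": 0,"wz": 0},{"jaw": 0.5,"dx": 0,"dy": 0,"dz": 0,"wx": 0,"wy": 0,"wz": 0},{"jaw": 0.4,"dx": 0,"dy": 0,"dz": 0,"wx": 0,"wy": 0,"wz": 0},{"jaw": 0.4,"dx": 0,"dy": 0,"dz": 0,"wx": 0,"wy": 0,"wz": 0},{"jaw": 0.4,"dx": 0,"dy": 0,"dz": -30,"wx": 0,"wy": 0,"wz": 0},{"jaw": 0.4,"dx": 0,"dy": 0,"dz": -75,"wx": 0,"wy": 0,"wz": 0},{"jaw": 0.4,"dx": 0,"dy": 0,"dz": -125,"wx": 0,"wy": 0,"wz": 0},{"jaw": 0.4,"dx": 0,"dy": 40,"dz": -150,"wx": 0,"wy": 0,"wz": 0},{"jaw": 0.4,"dx": 0,"dy": 90,"dz": -150,"wx": 0,"wy": 0,"wz": 0}])

```text
time: 13.15
tool_pos: [476.9, -223.7, 348.1]
tcp_rot: [-179.7, 0.5, -178.2]
ft_force: [-0.2, 0.2, -0.2]
finger_gap: 51.5
```

```bash
python3 rel.py 450 50 340 180;python3 rel.py 505 293 330 172.5; python3 look.py g11 side 200 160 150 150
```

```text
from [ 476.9 -223.7  348.1] [-179.67    0.49 -178.22] d [ 18.5 274.5   6.4] w [-0.0055  0.0086  0.0311] t 13.15 F [-0.2  0.2 -0.2] gap 51.5 j [ -30.7   -2.3  101.3   -0.    80.4 -122.5]
from [ 476.9 -223.7  348.1] [-179.67    0.49 -178.22] d [-44.  515.7  15.5] w [-0.005  0.009  0.162] t 13.15 F [-0.2  0.2 -0.2] gap 51.5 j [ -30.7   -2.3  101.3   -0.    80.4 -122.5]
```

View pics/g11.png

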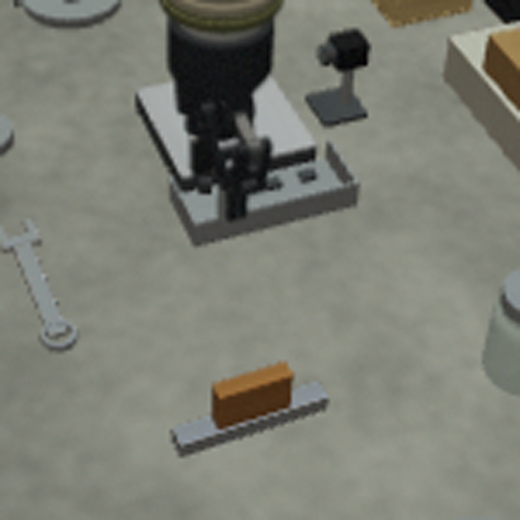

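>>> arm_command(plan=[{"jaw": 0.4,"dx": -44,"dy": 515,"dz": 15,"wx": 0,"wy": 0,"wz": 0.162},{"jaw": 0.4,"dx": -44,"dy": 515,"dz": 15,"wx": 0,"wy": 0,"wz": 0.162},{"jaw": 0.4,"dx": -44,"dy": 515,"dz": 15,"wx": 0,"wy": 0,"wz": 0.162},{"jaw": 0.4,"dx": -44,"dy": 515,"dz": 15,"wx": 0,"wy": 0,"wz": 0.162},{"jaw": 0.4,"dx": -44,"dy": 515,"dz": 15,"wx": 0,"wy": 0,"wz": 0.162},{"jaw": 0.4,"dx": -44,"dy": 515,"dz": 15,"wx": 0,"wy": 0,"wz": 0.162},{"jaw": 0.4,"dx": -44,"dy": 515,"dz": 15,"wx": 0,"wy": 0,"wz": 0.162},{"jaw": 0.4,"dx": -44,"dy": 515,"dz": 15,"wx": 0,"wy": 0,"wz": 0.162},{"jaw": 0.4,"dx": -44,"dy": 515,"dz": 15,"wx": 0,"wy": 0,"wz": 0.162},{"jaw": 0.4,"dx": -44,"dy": 515,"dz": 15,"wx": 0,"wy": 0,"wz": 0.162},{"jaw": 0.4,"dx": -44,"dy": 515,"dz": 15,"wx": 0,"wy": 0,"wz": 0.162},{"jaw": 0.4,"dx": -44,"dy": 515,"dz": 15,"wx": 0,"wy": 0,"wz": 0.162}])

```text
time: 14.4
tool_pos: [501.4, 296.7, 326.5]
tcp_rot: [180.0, -0.0, 172.9]
ft_force: [0.2, -1.4, -0.1]
finger_gap: 50.9
```

>>> arm_command(plan=[{"jaw": 0.4,"dx": 0,"dy": 0,"dz": 0,"wx": 0,"wy": 0,"wz": 0},{"jaw": 0.4,"dx": 0,"dy": 0,"dz": 0,"wx": 0,"wy": 0,"wz": 0}])

```text
time: 14.6
tool_pos: [502.1, 292.8, 326.8]
tcp_rot: [-180.0, -0.0, 172.6]
ft_force: [0.4, -0.2, -1.0]
finger_gap: 51.4
```

```bash
python3 rel.py 504.7 292 247 172.5; python3 look.py g12 side 185 100 80 90;python3 look.py g12t side 225 160 100 80
python3 look.py g12p top 120 140 90 90
```

```text
from [502.1 292.8 326.8] [-1.7996e+02 -1.0000e-02  1.7263e+02] d [-2.7 -0.4 79.8] w [-0.0006 -0.0003  0.0023] t 14.6 F [ 0.4 -0.2 -1. ] gap 51.4 j [ 25.2   7.4  93.6  -0.   79.1 -57.4]
```

View pics/g12.png

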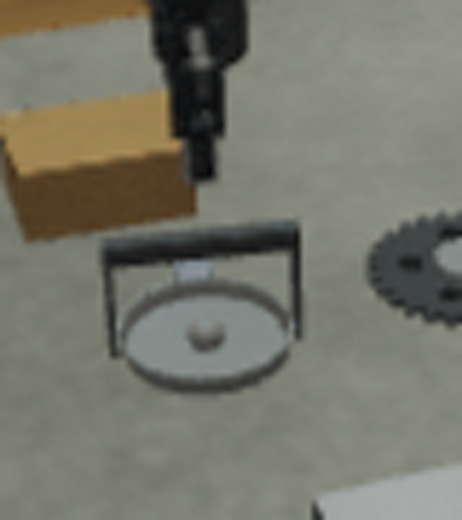

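View pics/g12t.png

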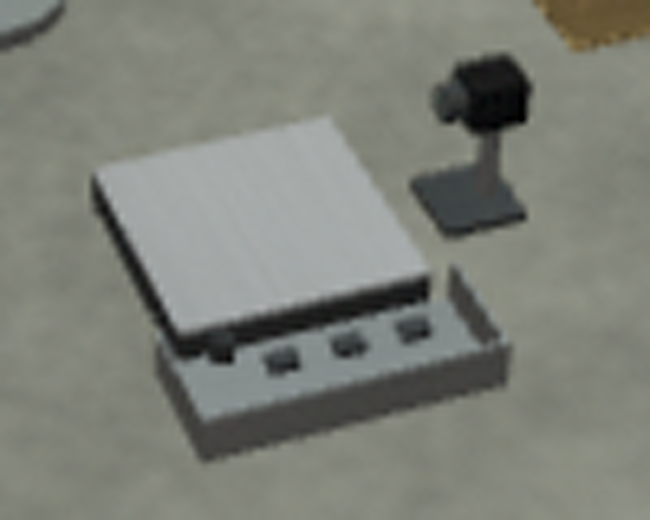

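View pics/g12p.png

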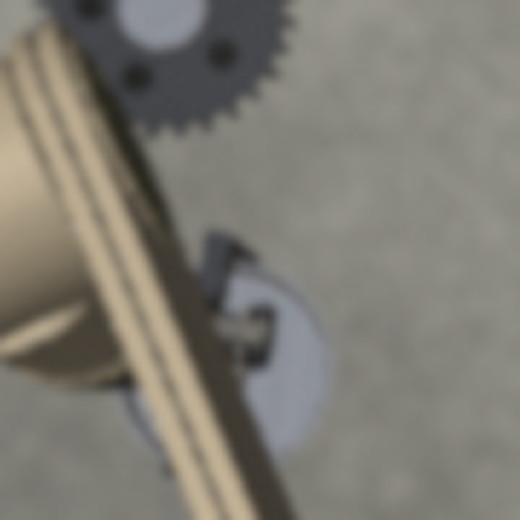

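>>> arm_command(plan=[{"jaw": 0.4,"dx": -2.5,"dy": 0,"dz": 20,"wx": 0,"wy": 0,"wz": 0},{"jaw": 0.4,"dx": -2.5,"dy": 0,"dz": 40,"wx": 0,"wy": 0,"wz": 0},{"jaw": 0.4,"dx": -2.5,"dy": 0,"dz": 60,"wx": 0,"wy": 0,"wz": 0},{"jaw": 0.4,"dx": -2.5,"dy": 0,"dz": 72,"wx": 0,"wy": 0,"wz": 0},{"jaw": 0.4,"dx": -2.5,"dy": 0,"dz": 79,"wx": 0,"wy": 0,"wz": 0},{"jaw": 0.5,"dx": -2.5,"dy": 0,"dz": 79,"wx": 0,"wy": 0,"wz": 0},{"jaw": 0.6,"dx": -2.5,"dy": 0,"dz": 79,"wx": 0,"wy": 0,"wz": 0},{"jaw": 0.68,"dx": -2.5,"dy": 0,"dz": 79,"wx": 0,"wy": 0,"wz": 0},{"jaw": 0.68,"dx": -2.5,"dy": 0,"dz": 79,"wx": 0,"wy": 0,"wz": 0}])

```text
time: 15.65
tool_pos: [504.9, 293.7, 249.1]
tcp_rot: [179.9, 0.1, 172.7]
ft_force: [0.3, -0.1, 0.2]
finger_gap: 27.4
```

```bash
python3 rel.py 504.7 292 247 172.5; python3 look.py g13 side 190 120 60 60;
python3 look.py g13p top 130 170 60 60
```

```text
from [504.9 293.7 249.1] [1.7995e+02 9.0000e-02 1.7268e+02] d [ 0.  -1.7  2.1] w [0.0009 0.0015 0.0032] t 15.65 F [ 0.3 -0.1  0.2] gap 27.4 j [ 25.2  12.2  96.7  -0.   70.9 -57.5]
```

View pics/g13.png

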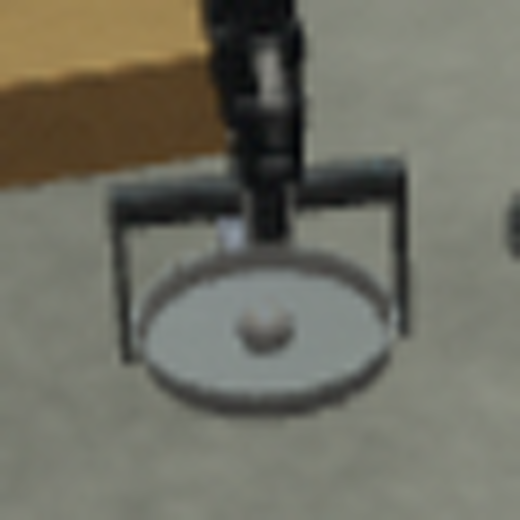

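View pics/g13p.png

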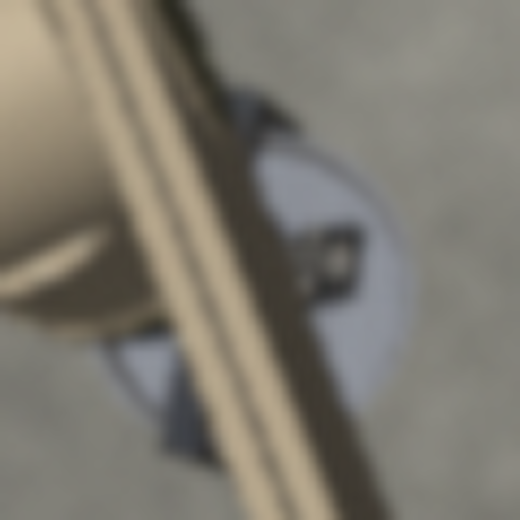

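>>> arm_command(plan=[{"jaw": 0.72,"dx": 0,"dy": -1,"dz": 1,"wx": 0,"wy": 0,"wz": 0},{"jaw": 0.75,"dx": 0,"dy": -1,"dz": 1,"wx": 0,"wy": 0,"wz": 0},{"jaw": 0.77,"dx": 0,"dy": -1,"dz": 1,"wx": 0,"wy": 0,"wz": 0},{"jaw": 0.785,"dx": 0,"dy": -1,"dz": 1,"wx": 0,"wy": 0,"wz": 0},{"jaw": 0.8,"dx": 0,"dy": -1,"dz": 1,"wx": 0,"wy": 0,"wz": 0},{"jaw": 0.81,"dx": 0,"dy": -1,"dz": 1,"wx": 0,"wy": 0,"wz": 0},{"jaw": 0.82,"dx": 0,"dy": -1,"dz": 1,"wx": 0,"wy": 0,"wz": 0},{"jaw": 0.83,"dx": 0,"dy": -1,"dz": 1,"wx": 0,"wy": 0,"wz": 0},{"jaw": 0.84,"dx": 0,"dy": -1,"dz": 1,"wx": 0,"wy": 0,"wz": 0},{"jaw": 0.85,"dx": 0,"dy": -1,"dz": 1,"wx": 0,"wy": 0,"wz": 0},{"jaw": 0.87,"dx": 0,"dy": -1,"dz": 1,"wx": 0,"wy": 0,"wz": 0}], squeeze=50)

```text
time: 16.85
tool_pos: [504.4, 292.5, 247.2]
tcp_rot: [180.0, 0.0, 172.7]
ft_force: [-0.7, 0.2, 1.9]
finger_gap: 13.3
```

>>> arm_command(plan=[{"jaw": 0.9,"dx": 0,"dy": 0,"dz": 0,"wx": 0,"wy": 0,"wz": 0},{"jaw": 1,"dx": 0,"dy": 0,"dz": 0,"wx": 0,"wy": 0,"wz": 0},{"jaw": 1,"dx": 0,"dy": 0,"dz": 0,"wx": 0,"wy": 0,"wz": 0}], squeeze=50)

```text
time: 17.15
tool_pos: [504.4, 292.5, 247.2]
tcp_rot: [180.0, 0.0, 172.7]
ft_force: [-1.7, 0.2, 3.1]
finger_gap: 13.1
```

```bash
python3 rel.py 504.7 292 247 172.5; python3 look.py g14 side 190 120 60 60
```

```text
from [504.4 292.5 247.2] [179.99   0.   172.68] d [-0.4 -0.5  0.2] w [0.0002 0.     0.0031] t 17.15 F [-1.7  0.2  3.1] gap 13.1 j [ 25.1  12.3  96.9   0.   70.8 -57.6]
```

View pics/g14.png

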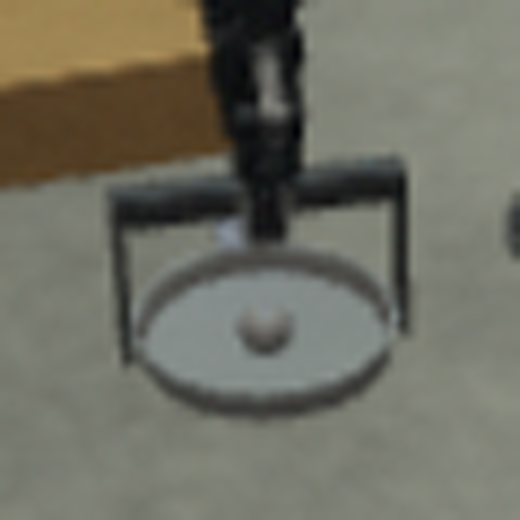

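>>> arm_command(plan=[{"jaw": 1,"dx": 0,"dy": 0,"dz": -1,"wx": 0,"wy": 0,"wz": 0},{"jaw": 1,"dx": 0,"dy": 0,"dz": -3,"wx": 0,"wy": 0,"wz": 0},{"jaw": 1,"dx": 0,"dy": 0,"dz": -6,"wx": 0,"wy": 0,"wz": 0},{"jaw": 1,"dx": 0,"dy": 0,"dz": -10,"wx": 0,"wy": 0,"wz": 0},{"jaw": 1,"dx": 0,"dy": 0,"dz": -14,"wx": 0,"wy": 0,"wz": 0},{"jaw": 1,"dx": 0,"dy": 0,"dz": -17,"wx": 0,"wy": 0,"wz": 0},{"jaw": 1,"dx": 0,"dy": 0,"dz": -19,"wx": 0,"wy": 0,"wz": 0},{"jaw": 1,"dx": 0,"dy": 0,"dz": -20,"wx": 0,"wy": 0,"wz": 0},{"jaw": 1,"dx": 0,"dy": 0,"dz": -20,"wx": 0,"wy": 0,"wz": 0}])

```text
time: 18.1
tool_pos: [504.4, 292.5, 267.2]
tcp_rot: [180.0, 0.0, 172.7]
ft_force: [-0.1, 0.2, -2.6]
finger_gap: 13.1
```

```bash
python3 rel.py 504.4 292.5 322.2 172.68; python3 look.py g15 side 190 110 60 60
```

```text
from [504.4 292.5 267.2] [1.7999e+02 2.0000e-02 1.7268e+02] d [  0.   0. -55.] w [ 0.0001  0.0003 -0.    ] t 18.1 F [-0.1  0.2 -2.6] gap 13.1 j [ 25.1  10.9  96.2  -0.   72.9 -57.6]
```

View pics/g15.png

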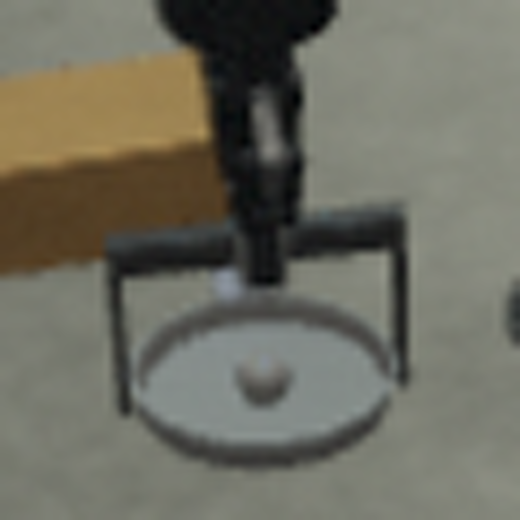

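>>> arm_command(plan=[{"jaw": 1,"dx": 0,"dy": 0,"dz": -2,"wx": 0,"wy": 0,"wz": 0},{"jaw": 1,"dx": 0,"dy": 0,"dz": -6,"wx": 0,"wy": 0,"wz": 0.01},{"jaw": 1,"dx": 0,"dy": 0,"dz": -11,"wx": 0,"wy": 0,"wz": 0.03},{"jaw": 1,"dx": 0,"dy": 0,"dz": -17,"wx": 0,"wy": 0,"wz": 0.06},{"jaw": 1,"dx": 0,"dy": 0,"dz": -23,"wx": 0,"wy": 0,"wz": 0.1},{"jaw": 1,"dx": 0,"dy": 0,"dz": -29,"wx": 0,"wy": 0,"wz": 0.14},{"jaw": 1,"dx": 0,"dy": 0,"dz": -35,"wx": 0,"wy": 0,"wz": 0.18},{"jaw": 1,"dx": 0,"dy": 0,"dz": -41,"wx": 0,"wy": 0,"wz": 0.22},{"jaw": 1,"dx": 0,"dy": 0,"dz": -46,"wx": 0,"wy": 0,"wz": 0.26},{"jaw": 1,"dx": 0,"dy": 0,"dz": -50,"wx": 0,"wy": 0,"wz": 0.3},{"jaw": 1,"dx": 0,"dy": 0,"dz": -53,"wx": 0,"wy": 0,"wz": 0.34},{"jaw": 1,"dx": 0,"dy": 0,"dz": -55,"wx": 0,"wy": 0,"wz": 0.38}])

```text
time: 19.35
tool_pos: [504.6, 292.5, 323.1]
tcp_rot: [179.9, 0.0, 150.7]
ft_force: [-0.7, -0.3, -3.5]
finger_gap: 13.1
```

>>> arm_command(plan=[{"jaw": 1,"dx": 0,"dy": 0,"dz": 0,"wx": 0,"wy": 0,"wz": 0.04},{"jaw": 1,"dx": 0,"dy": 0,"dz": 0,"wx": 0,"wy": 0,"wz": 0.09},{"jaw": 1,"dx": 0,"dy": 0,"dz": 0,"wx": 0,"wy": 0,"wz": 0.15},{"jaw": 1,"dx": 0,"dy": 0,"dz": 0,"wx": 0,"wy": 0,"wz": 0.21},{"jaw": 1,"dx": 0,"dy": 0,"dz": 0,"wx": 0,"wy": 0,"wz": 0.28},{"jaw": 1,"dx": 0,"dy": 0,"dz": 0,"wx": 0,"wy": 0,"wz": 0.35},{"jaw": 1,"dx": 0,"dy": 0,"dz": 0,"wx": 0,"wy": 0,"wz": 0.42},{"jaw": 1,"dx": 0,"dy": 0,"dz": 0,"wx": 0,"wy": 0,"wz": 0.48},{"jaw": 1,"dx": 0,"dy": 0,"dz": 0,"wx": 0,"wy": 0,"wz": 0.53},{"jaw": 1,"dx": 0,"dy": 0,"dz": 0,"wx": 0,"wy": 0,"wz": 0.57},{"jaw": 1,"dx": 0,"dy": 0,"dz": 0,"wx": 0,"wy": 0,"wz": 0.59},{"jaw": 1,"dx": 0,"dy": 0,"dz": 0,"wx": 0,"wy": 0,"wz": 0.6}])

```text
time: 20.55
tool_pos: [504.4, 292.5, 322.4]
tcp_rot: [180.0, 0.0, 116.5]
ft_force: [0.2, -0.3, -2.9]
finger_gap: 13.0
```

```bash
python3 rel.py 586 27.3 322.2 90.1; python3 look.py g16 side 190 100 60 60
```

```text
from [504.4 292.5 322.4] [179.98   0.   116.47] d [-2.737e+02 -4.520e+01  2.000e-01] w [ 4.000e-04 -1.000e-04  4.602e-01] t 20.55 F [ 0.2 -0.3 -2.9] gap 13.0 j [25.1  7.9 93.5  0.  78.6 -1.4]
```

View pics/g16.png

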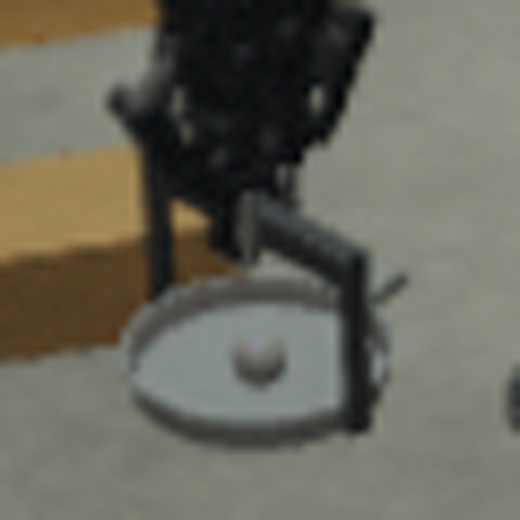

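>>> arm_command(plan=[{"jaw": 1,"dx": -1.5,"dy": -0.2,"dz": 0,"wx": 0,"wy": 0,"wz": 0.005},{"jaw": 1,"dx": -4.9,"dy": -0.8,"dz": 0,"wx": 0,"wy": 0,"wz": 0.02},{"jaw": 1,"dx": -9.9,"dy": -1.6,"dz": 0,"wx": 0,"wy": 0,"wz": 0.05},{"jaw": 1,"dx": -16.3,"dy": -2.7,"dz": 0,"wx": 0,"wy": 0,"wz": 0.09},{"jaw": 1,"dx": -23.7,"dy": -3.9,"dz": 0,"wx": 0,"wy": 0,"wz": 0.13},{"jaw": 1,"dx": -32.1,"dy": -5.3,"dz": 0,"wx": 0,"wy": 0,"wz": 0.18},{"jaw": 1,"dx": -41.4,"dy": -6.8,"dz": 0,"wx": 0,"wy": 0,"wz": 0.23},{"jaw": 1,"dx": -51.3,"dy": -8.5,"dz": 0,"wx": 0,"wy": 0,"wz": 0.28},{"jaw": 1,"dx": -61.2,"dy": -10.1,"dz": 0,"wx": 0,"wy": 0,"wz": 0.33},{"jaw": 1,"dx": -71,"dy": -11.7,"dz": 0,"wx": 0,"wy": 0,"wz": 0.38},{"jaw": 1,"dx": -80.9,"dy": -13.4,"dz": 0,"wx": 0,"wy": 0,"wz": 0.42},{"jaw": 1,"dx": -90.8,"dy": -15,"dz": 0,"wx": 0,"wy": 0,"wz": 0.45}])

```text
time: 21.8
tool_pos: [531.8, 203.6, 322.1]
tcp_rot: [180.0, 0.0, 90.6]
ft_force: [0.0, -0.3, -3.0]
finger_gap: 13.0
```

>>> arm_command(plan=[{"jaw": 1,"dx": -9.6,"dy": 2.8,"dz": 0,"wx": 0,"wy": 0,"wz": 0.008},{"jaw": 1,"dx": -19.2,"dy": 5.7,"dz": 0,"wx": 0,"wy": 0,"wz": 0.01},{"jaw": 1,"dx": -28.8,"dy": 8.5,"dz": 0,"wx": 0,"wy": 0,"wz": 0.01},{"jaw": 1,"dx": -38.4,"dy": 11.3,"dz": 0,"wx": 0,"wy": 0,"wz": 0.01},{"jaw": 1,"dx": -48,"dy": 14.1,"dz": 0,"wx": 0,"wy": 0,"wz": 0.01},{"jaw": 1,"dx": -57.5,"dy": 17,"dz": 0,"wx": 0,"wy": 0,"wz": 0.01},{"jaw": 1,"dx": -67.1,"dy": 19.8,"dz": 0,"wx": 0,"wy": 0,"wz": 0.01},{"jaw": 1,"dx": -76.7,"dy": 22.6,"dz": 0,"wx": 0,"wy": 0,"wz": 0.01},{"jaw": 1,"dx": -86.3,"dy": 25.4,"dz": 0,"wx": 0,"wy": 0,"wz": 0.01},{"jaw": 1,"dx": -95.9,"dy": 28.3,"dz": 0,"wx": 0,"wy": 0,"wz": 0.01},{"jaw": 1,"dx": -105.5,"dy": 31.1,"dz": 0,"wx": 0,"wy": 0,"wz": 0.01},{"jaw": 1,"dx": -115.1,"dy": 33.9,"dz": 0,"wx": 0,"wy": 0,"wz": 0.01}])

```text
time: 23.0
tool_pos: [567.2, 89.1, 322.0]
tcp_rot: [-180.0, 0.0, 90.2]
ft_force: [0.5, 0.7, -2.2]
finger_gap: 13.2
```

>>> arm_command(plan=[{"jaw": 1,"dx": -9.1,"dy": 2.8,"dz": 0,"wx": 0,"wy": 0,"wz": 0},{"jaw": 1,"dx": -17.7,"dy": 5.4,"dz": 0,"wx": 0,"wy": 0,"wz": 0},{"jaw": 1,"dx": -25.8,"dy": 7.9,"dz": 0,"wx": 0,"wy": 0,"wz": 0},{"jaw": 1,"dx": -33,"dy": 10.1,"dz": 0,"wx": 0,"wy": 0,"wz": 0},{"jaw": 1,"dx": -39.2,"dy": 12,"dz": 0,"wx": 0,"wy": 0,"wz": 0},{"jaw": 1,"dx": -44.9,"dy": 13.7,"dz": 0,"wx": 0,"wy": 0,"wz": 0},{"jaw": 1,"dx": -49.7,"dy": 15.2,"dz": 0,"wx": 0,"wy": 0,"wz": 0},{"jaw": 1,"dx": -53.5,"dy": 16.3,"dz": 0,"wx": 0,"wy": 0,"wz": 0},{"jaw": 1,"dx": -56.9,"dy": 17.4,"dz": 0,"wx": 0,"wy": 0,"wz": 0},{"jaw": 1,"dx": -59.5,"dy": 18.2,"dz": 0,"wx": 0,"wy": 0,"wz": 0},{"jaw": 1,"dx": -61.5,"dy": 18.8,"dz": 0,"wx": 0,"wy": 0,"wz": 0},{"jaw": 1,"dx": -62.6,"dy": 19.1,"dz": 0,"wx": 0,"wy": 0,"wz": 0}])

```text
time: 24.2
tool_pos: [586.2, 27.2, 322.0]
tcp_rot: [-180.0, -0.0, 90.2]
ft_force: [0.4, -0.4, -2.2]
finger_gap: 13.5
```

```bash
python3 rel.py 586 27.3 322.2 90.1; python3 look.py g17 side 220 130 90 90; python3 look.py g17t top 195 120 90 90
```

```text
from [586.2  27.2 322. ] [-180.     -0.     90.17] d [ 0.1 -0.2 -0.2] w [-0.     -0.      0.0012] t 24.2 F [ 0.4 -0.4 -2.2] gap 13.5 j [-2.3  8.5 92.9  0.  78.6 -2.5]
```

View pics/g17.png

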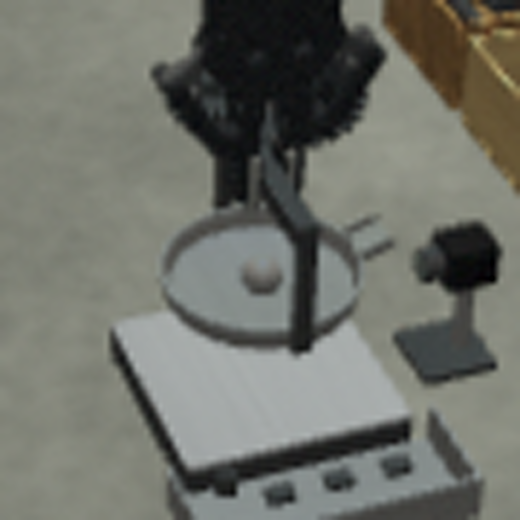

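View pics/g17t.png

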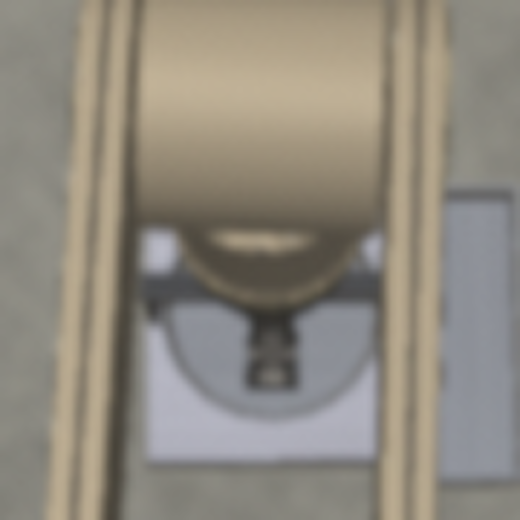

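Run:
```python
import pickle; from h import *
S=pickle.load(open('S0.pkl','rb'))['side']
f=520/90
# dish model at side-biased plate centre (583.5,25.7)
for c in [(583.5,25.7),(586.2,27.2)]:
    a=np.linspace(0,2*np.pi,200)
    rim=np.array([proj(S,[c[0]+60*np.cos(t),c[1]+60*np.sin(t),102]) for t in a]); bot=np.array([proj(S,[c[0]+60*np.cos(t),c[1]+60*np.sin(t),75]) for t in a])
    g=lambda q:((q-[220,130]+.5)*f-.5).round(0)
    print(c,'rim',g(rim.min(0)),g(rim.max(0)),'bot max',g(bot.max(0)),'ball',g(proj(S,[c[0],c[1],95])),'lip',g(proj(S,[c[0]+78,c[1],106])),'bail end -y',g(proj(S,[c[0],c[1]-65,167])))
```

```text
(583.5, 25.7) rim [157. 207.] [365. 334.] bot max [362. 371.] ball [260. 277.] lip [385. 236.] bail end -y [307. 242.]
(586.2, 27.2) rim [160. 205.] [368. 331.] bot max [365. 368.] ball [264. 275.] lip [388. 234.] bail end -y [311. 239.]
```

Run:
```python
from h import *
s=snapshot('side'); save(s,'fin'); 
for t in ['scraper','sprocket','jar','bearing','wrench','carton','brake_disc','ball_center']:
    print(t,[(round(d['score'],2),np.round(d['pixel'],1).tolist()) for d in pinpoint('side',t)][:2])
q=sense(); print(q['time'],q['tool_pos'],q['tcp_rot'],q['finger_gap'],q['qd'].round(2))
```

```text
scraper [(0.77, [270.1, 282.0])]
sprocket [(0.63, [262.2, 145.3])]
jar [(0.97, [347.1, 266.5])]
bearing [(0.77, [195.0, 202.5])]
wrench [(0.65, [209.5, 238.8]), (0.17, [263.8, 161.5])]
carton [(0.74, [199.7, 134.7])]
brake_disc [(0.85, [343.8, 340.7])]
ball_center [(0.75, [264.3, 158.9]), (0.41, [266.6, 179.1])]
24.75 [586.20427372  27.40862707 322.05762702] [ 1.79996901e+02 -5.96202933e-04  9.01790499e+01] 13.587742458957479 [-0.03  0.04 -0.04 -0.13  0.   -0.13]
```

View pics/fin.png

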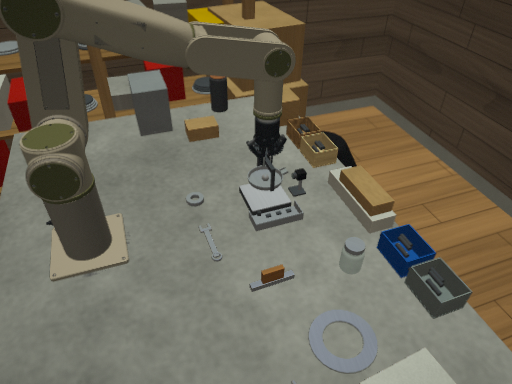

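```bash
python3 -c "
from bench import *
print(hand_in()); print(sense()['finger_gap'])"
```

```text
the job is handed in; nothing more can be done
None
the job is handed in; nothing more can be done
```

The job is done and handed in at about 24.8 s. I swept the four chips into the tray with the scraper in one pass and stood the scraper back where it was. I then lifted the dish by its bail, turned it so the lip points along +x at the small camera, and I am still holding it.

**Dish:** The last readings put its axis at (586.2, 27.4), against a plate-centre estimate of (586, 27.3). The underside is about 50 mm above the plate, with less than 0.1° of tilt. The lip is about 0.2° off the x axis, and the plate itself measured about 0.2° of yaw. The ball is at the dish's centre in every picture I took.

**Chips:** All four lie in the tray and the plate is clear. One of them stands on edge, leaning against the plate's side inside the tray, rather than lying flat.

**Bystanders and scraper:** These showed no visible shift in the last side picture, where the networks' points moved by no more than about 5 pixels. The sprocket is partly hidden behind the gripper there.

**Disagreements:**
- The two cameras differed by about 5 mm in x and 3 mm in y on the plate. I used the values in between; the scraper grip supported the y value, but x was not checked that way.
- My last overlay matched for the ball, lip and rim centre, but the drawn lower edge of the dish sat higher than my straight-cylinder model. I took this to be a tapered base and did not check it.

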